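# Clear the hob's edge and rake out its trim seam

## Robot

A 6-joint arm with a two-finger parallel gripper is mounted at the origin on the work surface. World frame = base frame: x ahead of the robot, y to its left, z up, the work surface at z = 0. Lengths are in m, angles in rad, forces in N, time in s.
With the tool pointing down it reaches from about 0.225 to 0.875 m from the base axis. Payload 3.4 kg.
Tool frame: the origin (TCP) lies where the fingers leave the gripper's body, on its centre line; the fingertips stand 73 mm ahead of it and the grasp point (between the pads) lies 54 mm ahead of it (manip.pinch_z is the distance from the TCP to the grasp point, in m); z points along the fingers, y is the line along which they close (so a half turn about z gives the same grasp; the last joint's range is limited). The gripper opens to 85 mm and grips with 20 to 120 N. Pads are 22 mm wide; open, the fingers measure 114 mm over their backs; the gripper's body (76 mm by 85 mm) begins 54 mm behind the grasp point. The pads swing forward as they close: fully open they stand 13 mm farther back than shut.
Start: joints at [1.214, 0.276, 1.505, -0, 1.361, -0.121], TCP at [0.134, 0.559, 0.304] pointing down, gripper open.
Joint ranges: [-2.89, 2.89], [-0.75, 2.08], [0.22, 2.7], [-1.18, 4.32], [0.11, 2.71], [-2.7, 2.7]. Speed limits (rad/s): [2.57, 2.57, 3.14, 3.14, 3.14, 3.14].

## Interface

Orientations are given as a unit quaternion [w, x, y, z].
In Python, from rig import readout, imaging, manip gives the robot as it stands. The module is installed in compiled form; this text tells all that it offers.
- The arm moves only by the tool servo_tool, never from a script. Its argument "moves" is a list of rows, each an object with "dp": the shift along the tool's x, y, z in units of 0.2 m (1.0 is 0.2 m), a list of three; "delta_rot": the turn, a rotation vector about the tool's x, y, z in units of 0.1 rad (1.0 is 0.1 rad), a list of three; "fingers": the opening, from 0 (shut) to 1 (fully open). In form: [{"dp": [dx, dy, dz], "delta_rot": [wx, wy, wz], "fingers": fingers}, ...]. A call has 1 to 5 rows; each row shifts and turns the commanded pose from where the row before left it, along the tool's axes as they then stand; what a row does not reach is not made up. A row lasts 1/10 s, in which the tool goes at most 50 mm and 8.59 degrees, less where a joint would pass 70% of its speed; a pose out of reach is approached as far as the arm can. A call with a number of a shift or a turn outside -1 to 1 is refused whole. A call with a gripper value outside its range is refused whole. The fingers move at their own pace and stop on an object; "force" is the grip in N (left out, the last holds). Time passes only in rows, so rows that do not move let the fingers close. It gives the time, the measured TCP pose, the force, the opening and the grip force at its end, in the units of the state.
- readout.get_state(): the state, without advancing time (a new reading comes with each control period).
- imaging.get_image(name): name is "scene" or "top"; returns (picture, depth): 480x640x3 uint8, red, green, blue; 480x640 float32, m along the optical axis (not along the pixel's ray), 0 where there is no reading.
- imaging.calibration(name): a dict with "intrinsics" (3x3 intrinsics, pixels), "dist" ([k1, k2, p1, p2, k3] as OpenCV has them; the pictures are not rectified), "R" (3x3) and "t" (3): a world point X has camera coordinates R X + t. Camera axes: x right, y down, z forward; pixel columns grow to the right and rows downward; lengths in m; the calibration is good to about 2 mm. A picture is of the moment at which its call begins. calibration takes no time and is no camera call.
- manip.sign_off(): hands the job in; it is judged then, once.
The state is a dict: "clock": time; "qpos": joint angles; "qd": joint speeds; "effort": joint torques, N m; "position": TCP position; "ee_rot": TCP orientation; "contact_force": force on the tool from outside, world axes, zero at the start; "moment": the same for the moment, N m; "width": finger opening in m; "gripper_force": force on a finger pad.
Only numpy, scipy, OpenCV 4.12 (cv2) and the standard library are available. Lean on these libraries where they do the work, as an engineer would, in place of code of your own. Each camera call takes 0.05 s, during which the arm holds its last target. There are 200 camera calls.

## Task

The washed steel canister lies in the way on the front seam of the hob: stand it upside down over the drying peg, its rim resting on the stand's foot, set down and not dropped. Then take the groove rake from its rest and draw its tip, kept well down in the seam and without forcing it, slowly (about 3 cm a second) along the whole seam between trim and glass: from the closed end of the front run, round the corner, to the closed end of the side run. Finally lay the rake back in its rest, and leave the mill and mug alone.

Things in the scene. Friction and masses are not known exactly. Their poses are not given: they have to be found in the camera images.
- hob: Fixed glass hob, 10 mm thick, x -30..480, y -260..30 mm, 25 mm aluminium trim on its front and left edges. Between trim and glass an L-shaped seam groove 10 mm wide, 8 mm deep (floor at z=2): front run y -150..0 at x=0, side run x 0..120 at y=0, far ends closed. Origin: at the groove's corner, under the hob; x along the side run, -y along the front run. A fixed pan, 85 high, stands at x=315.
- seam_start (a point): Point on the groove floor at the start of the trace: 5 mm short of the closed end of the front run.
- seam_corner (a point): Point on the groove floor at the corner of the two runs.
- seam_end (a point): Point on the groove floor at the end of the trace: 5 mm short of the closed end of the side run.
- canister: Loose brushed-steel canister, square, 56 x 56 mm outside, 100 mm tall, walls and bottom 3 mm, about 0.25 kg, one end open. Starts lying on a flat side on the hob, along the seam's front run, mouth roughly towards the front run's closed end. Origin: centre of the outside of its bottom; z points from bottom to mouth; x and y square to the flat sides.
- canister_mouth (a point): Centre of the canister's open mouth, 100 mm from the bottom.
- stand: Fixed wooden drying stand: square foot 110 x 110 x 10 mm with one upright round peg of 26 mm diameter at its centre, from z = 10 to z = 90 mm. Origin: underside centre on the worktop, z up.
- stand_peg_top (a point): Centre of the peg's top, 90 mm above the worktop.
- rest: Fixed steel cradle for the rake: foot 100 x 50 x 6 mm and two notched plates, 8 mm thick, 50 mm wide, at x = -42 and +42 mm. Notch floors 55 mm above the worktop, notches 22 mm wide, flaring to about 45 mm at the top (77 mm high). Origin: underside centre on the worktop; the handle lies along its x axis.
- rake: Loose groove rake, 0.1 kg: dark wooden handle 130 mm long (x), 16 wide (y), 20 high (z); an 8 mm steel shank leaves its +x end and turns down at x = 85 mm to a 4 mm thick round tip. Origin: middle of the handle, near its centre of mass. Starts lying in the rest, axes along the rest's, origin 65 mm above the worktop, tip hanging free.
- rake_tip (a point): Lower end of the rake's tip, at x = 85, y = 0, z = -50 mm in the rake's frame.
- mill: Bystander: red turned pepper mill, 180 mm tall, 56 mm wide; origin at its underside centre.
- mug: Bystander: white mug, 80 mm wide, 90 mm tall; origin at its underside centre.

How it is judged:
On the way, in this order (a step that is already met when the one before it is completed fails the run):
1. the canister is upside down over the drying peg, rim on the foot, let go (angle between canister's own z axis and vertical above 3 rad and horizontal distance between canister and stand below 0.016 m and z of canister_mouth in the frame of stand below 0.014 m and linear speed of canister below 0.03 m/s and contact force between the fingers and canister below 0.3 N), for 0.2 s.
2. the rake's tip is in the seam at the start of the front run, moving slowly (x of rake_tip in the frame of hob between -0.007 and 0.007 m and y of rake_tip in the frame of hob between -0.155 and -0.134 m and z of rake_tip in the frame of hob below 0.0065 m and linear speed of rake below 0.065 m/s), for 0.1 s.
3. the tip, still in the seam and slow, passes the first third of the front run (x of rake_tip in the frame of hob between -0.007 and 0.007 m and y of rake_tip in the frame of hob between -0.112 and -0.092 m and z of rake_tip in the frame of hob below 0.0065 m and linear speed of rake below 0.065 m/s), for 0.08 s.
4. the tip, still in the seam and slow, passes the second third of the front run (x of rake_tip in the frame of hob between -0.007 and 0.007 m and y of rake_tip in the frame of hob between -0.065 and -0.045 m and z of rake_tip in the frame of hob below 0.0065 m and linear speed of rake below 0.065 m/s), for 0.08 s.
5. the tip, still in the seam and slow, is at the corner (x of rake_tip in the frame of hob between -0.007 and 0.012 m and y of rake_tip in the frame of hob between -0.012 and 0.007 m and z of rake_tip in the frame of hob below 0.0065 m and linear speed of rake below 0.065 m/s), for 0.08 s.
6. the tip, still in the seam and slow, passes the first third of the side run (y of rake_tip in the frame of hob between -0.007 and 0.007 m and x of rake_tip in the frame of hob between 0.03 and 0.05 m and z of rake_tip in the frame of hob below 0.0065 m and linear speed of rake below 0.065 m/s), for 0.08 s.
7. the tip, still in the seam and slow, passes the second third of the side run (y of rake_tip in the frame of hob between -0.007 and 0.007 m and x of rake_tip in the frame of hob between 0.068 and 0.088 m and z of rake_tip in the frame of hob below 0.0065 m and linear speed of rake below 0.065 m/s), for 0.08 s.
8. the tip, still in the seam and slow, reaches the end of the side run (y of rake_tip in the frame of hob between -0.007 and 0.007 m and x of rake_tip in the frame of hob between 0.106 and 0.125 m and z of rake_tip in the frame of hob below 0.0065 m and linear speed of rake below 0.065 m/s), for 0.1 s.
At the end, for the whole second after the job is handed in: The canister stands upside down (within 8 degrees) over the peg, centred within 16 mm, its rim within 4 mm of the stand's foot, at rest; the rake lies level in the rest's two notches, its middle within 18 mm of the rest's middle along the handle, either way round, at rest (angle between canister's own z axis and vertical above 3 rad and horizontal distance between canister and stand below 0.016 m and z of canister_mouth in the frame of stand below 0.014 m and linear speed of canister below 0.03 m/s and x of rake in the frame of rest between -0.018 and 0.018 m and y of rake in the frame of rest between -0.008 and 0.008 m and z of rake in the frame of rest between 0.06 and 0.07 m and angle between rake's own z axis and vertical below 0.12 rad and angle between the x axis of rake and the x axis of rest, either way round below 0.15 rad and linear speed of rake below 0.02 m/s); the robot touches nothing.
It fails at once if a bystander is shifted by more than 25 mm or tipped ((distance of mill from where it was at the start of the episode above 0.025 m or angle between mill's own z axis and vertical above 0.3 rad) or (distance of mug from where it was at the start of the episode above 0.025 m or angle between mug's own z axis and vertical above 0.3 rad)).
It fails at once if the rake is swept fast (over 0.15 m/s) with its tip down in the seam (linear speed of rake above 0.15 m/s and z of rake_tip in the frame of hob below 0.0065 m and x of rake_tip in the frame of hob between -0.02 and 0.14 m and y of rake_tip in the frame of hob between -0.17 and 0.02 m).
It fails at once if the rake is forced against the hob (over 25 N) (contact force between rake and hob above 25 N).
It fails at once if the canister is dropped (falls freely faster than 0.6 m/s) (linear speed of canister above 0.6 m/s and contact force between the fingers and canister below 0.2 N).
It also fails if it takes over 72 s, if anything falls off the work surface, if the arm or the gripper's body presses on something with over 40 N, if the wrist force passes 120 N, or if a joint passes its speed limit or range.

## Working session

There is one attempt and no reset: what is moved stays moved. The work goes in short steps, Python scripts to look and compute and a tool call to move; the robot and the scene stay as the last step left them, time stands still between calls to the robot, and variables do not carry over. Pictures are saved under pics/ and viewed, at most 10 in all, crops included, and the job is handed in when it is done.

Besides the shell and the picture viewer there is one more tool, called after "Request:" as name(argument=value, ...), one argument or row to a line, values as JSON. servo_tool: Moves the arm, as the interface text tells. Its arguments: {"type":"object","properties":{"moves":{"type":"array"},"force":{"type":"number"}},"required":["moves"]}

```bash
mkdir -p pics; python3 - <<'E'
from rig import readout, imaging, manip
import cv2, numpy as np
for n in ["top","scene"]:
    im,d=imaging.get_image(n); np.savez(f"{n}0.npz",im=im,d=d)
    cv2.imwrite(f"pics/{n}0.png",im[:,:,::-1]); c=imaging.calibration(n); print(n,c)
s=readout.get_state(); print(s, manip.pinch_z)
E
```

```text
top {'intrinsics': array([[515.17114951,   0.        , 310.58862582],
       [  0.        , 515.17114951, 243.17623512],
       [  0.        ,   0.        ,   1.        ]]), 'dist': array([-0.0140432,  0.       ,  0.       ,  0.       ,  0.       ]), 'R': array([[ 0.00101154, -0.99996406,  0.00841767],
       [-0.99526812, -0.00182459, -0.09714958],
       [ 0.09716145, -0.00827956, -0.99523419]]), 't': array([-0.05431795,  0.6016506 ,  1.18441725])}
scene {'intrinsics': array([[480.34011158,   0.        , 317.5139171 ],
       [  0.        , 480.34011158, 237.91071705],
       [  0.        ,   0.        ,   1.        ]]), 'dist': array([-0.10997017,  0.        ,  0.        ,  0.        ,  0.        ]), 'R': array([[ 0.57359544,  0.81890533,  0.01955339],
       [ 0.59156788, -0.39761131, -0.70139339],
       [-0.56660014,  0.41388321, -0.71250612]]), 't': array([-0.33178515, -0.31921192,  1.66976139])}
{'clock': 0.1, 'qpos': array([ 1.21398620e+00,  2.76532020e-01,  1.50602677e+00, -1.45599119e-05,
        1.36070752e+00, -1.21018737e-01]), 'qd': array([ 0.00048804, -0.00108739, -0.00413711,  0.00040609,  0.0004483 ,
       -0.00136985]), 'effort': array([ 1.65759971e-03, -4.17694187e+01, -2.46403992e+01, -1.57190752e-04,
        5.67628900e-03,  3.25428994e-05]), 'position': array([0.13421924, 0.55874212, 0.3031179 ]), 'ee_rot': array([-1.91117298e-04,  1.17621217e-01,  9.93058180e-01, -8.14742920e-04]), 'contact_force': array([0.56122842, 0.41949483, 0.04943513]), 'moment': array([0.03787881, 0.02562847, 0.01047875]), 'gripper_force': 0.0, 'width': 0.08514147568320495} 0.0539
```

View pics/top0.png

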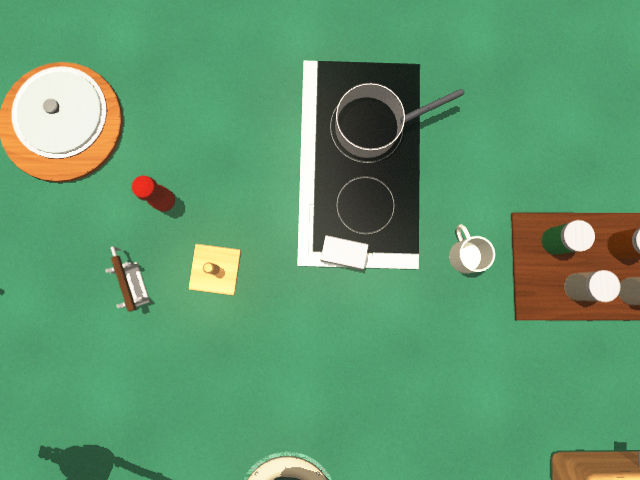

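View pics/scene0.png

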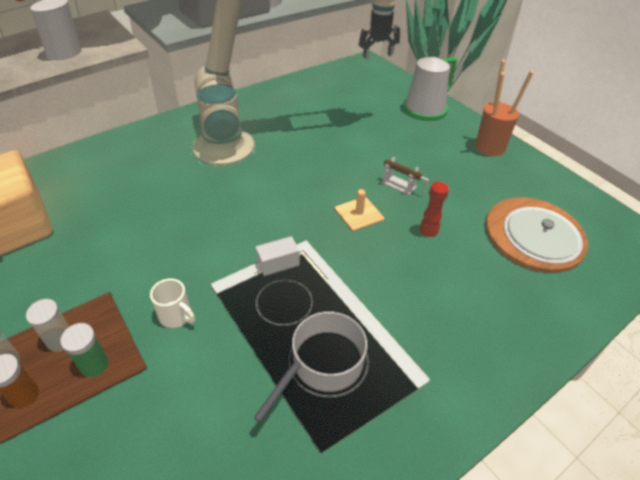

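The top view shows the hob in the centre-right with its corner at about (305,262), and the canister lying at (344,253). The stand is at (214,269), with the rake in its rest at (125,280). The mill is at (145,188) and the mug at (470,255). In the scene view the canister is at (278,255) and the rest at (403,175).

```bash
cat > h.py <<'E'
import numpy as np, cv2
from rig import imaging
def cal(n):
    c=imaging.calibration(n); return c["intrinsics"],c["dist"],c["R"],c["t"]
def plane(n,uv,z):
    K,D,R,t=cal(n); p=cv2.undistortPoints(np.float64(uv).reshape(-1,1,2),K,D)[:,0]
    r=np.c_[p,np.ones(len(p))]@R; c=-R.T@t
    return c+r*((z-c[2])/r[:,2])[:,None]
def proj(n,X):
    K,D,R,t=cal(n); return cv2.projectPoints(np.float64(X).reshape(-1,1,3),cv2.Rodrigues(R)[0],t,K,D)[0][:,0]
def cloud(n,d):
    K,D,R,t=cal(n); v,u=np.mgrid[:480,:640]
    p=cv2.undistortPoints(np.float64(np.c_[u.ravel(),v.ravel()]).reshape(-1,1,2),K,D)[:,0]
    P=np.c_[p,np.ones(len(p))]*d.reshape(-1,1)
    return ((P-t)@R).reshape(480,640,3)
def ortho(n,im,x0,x1,y0,y1,z,s):  # up=+x, left=+y, s px per mm
    W=int((y1-y0)*1000*s);H=int((x1-x0)*1000*s); j,i=np.meshgrid(np.arange(W),np.arange(H))
    X=np.c_[(x1-i/1000/s).ravel(),(y1-j/1000/s).ravel(),np.full(W*H,z)]
    m=proj(n,X).astype(np.float32).reshape(H,W,2)
    return cv2.remap(im,m[...,0].copy(),m[...,1].copy(),cv2.INTER_CUBIC)
E
python3 - <<'E'
from h import *
f=np.load("top0.npz"); im,d=f["im"],f["d"]; P=cloud("top",d)
def band(name,u0,u1,v0,v1,z0,z1):
    Q=P[v0:v1,u0:u1].reshape(-1,3); Q=Q[(Q[:,2]>z0)&(Q[:,2]<z1)]
    r=cv2.minAreaRect((Q[:,:2]*1000).astype(np.float32)); print(name,len(Q),"zmed %.4f"%np.median(Q[:,2]),"mean",Q[:,:2].mean(0).round(4),"rect",np.round(r[0],1),np.round(r[1],1),round(r[2],1))
band("can top",310,380,225,280,.06,.072)
band("foot",180,250,235,305,.006,.016)
band("peg",180,250,235,305,.084,.096)
band("hob",290,430,50,280,.006,.0145)
band("handle",105,150,240,320,.07,.082)
band("restfoot",105,150,240,320,.003,.012)
band("mill",130,165,170,205,.15,.2)
band("mug",440,500,220,280,.08,.1)
a=ortho("top",im,.43,.64,-.22,.07,.01,2.6); 
cv2.imwrite("pics/hob.png",a[:,:,::-1]);print(a.shape)
b=ortho("top",im,.36,.56,.10,.47,.065,2.1);print(b.shape); cv2.imwrite("pics/rest.png",b[:,:,::-1])
E
```

```text
can top 1066 zmed 0.0656 mean [ 0.578  -0.1295] rect [ 578.2 -129.4] [99.7 56.3] 78.0
foot 1829 zmed 0.0097 mean [0.5403 0.1747] rect [536.3 169.7] [165.3 138.7] 5.8
peg 92 zmed 0.0888 mean [0.5406 0.1754] rect [540.6 176. ] [20.7 23.8] 12.9
hob 19441 zmed 0.0098 mean [ 0.7995 -0.1733] rect [ 802.2 -175.1] [344.1 563.3] 89.6
handle 470 zmed 0.0746 mean [0.5057 0.3712] rect [515.  374.9] [149.   51.3] 20.4
restfoot 618 zmed 0.0051 mean [0.5073 0.3703] rect [515.6 384.7] [188.7 106.5] 1.9
mill 470 zmed 0.1680 mean [0.7062 0.3003] rect [708.  302.8] [47.3 49.4] 7.5
mug 265 zmed 0.0885 mean [ 0.5728 -0.426 ] rect [ 573.  -426.1] [79.  79.6] 63.4
(546, 754, 3)
(420, 777, 3)
```

View pics/hob.png

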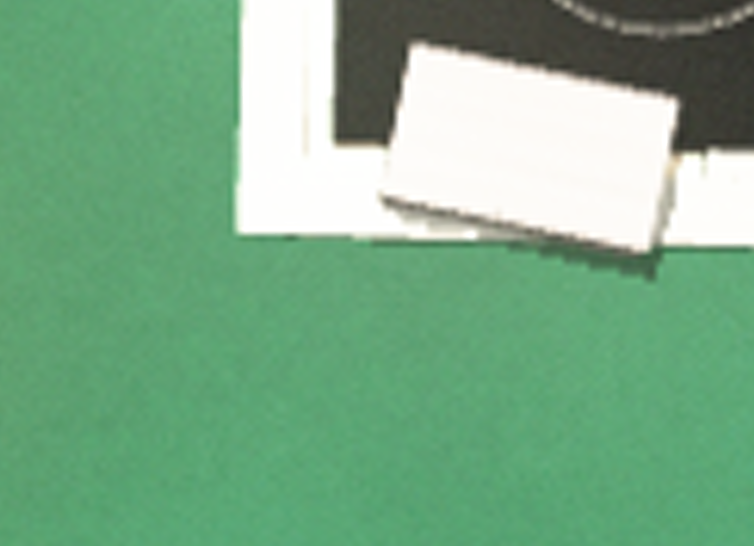

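View pics/rest.png

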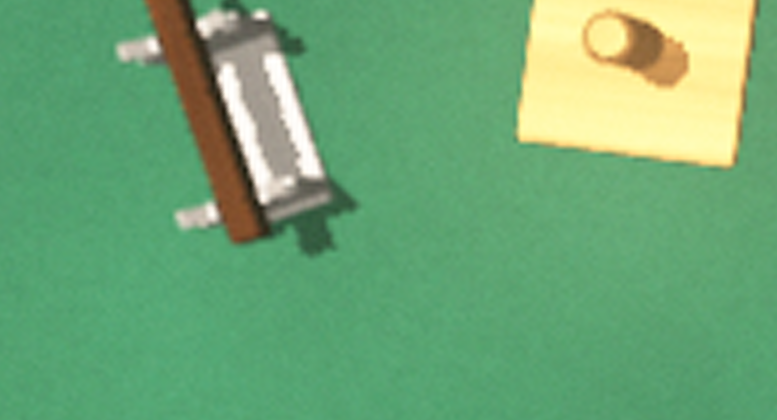

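The enlarged hob crop shows the trim corner at (240,235) and the glass edges at column 333 and row 145. A thin groove line runs at column 306, so the groove lies between that line and the glass. In the second crop the peg top is at (607,36), and the handle runs from (165,0) to (250,240).

```bash
cat > m.py <<'E'
from h import *
f=np.load("top0.npz"); im,d=f["im"],f["d"]; P=cloud("top",d)
# hob edges
s=2; x1,y1=1.10,.05
a=ortho("top",im,.50,1.10,-.40,.05,.01,s).astype(int)
green=(a[...,1]-a[...,0]>25)
def fit(pts):
    p=cv2.fitLine(np.float32(pts),cv2.DIST_HUBER,0,.0005,.0005).ravel(); return p
W=lambda i,j:(x1-i/1000/s, y1-j/1000/s)
g=lambda x,y:(int((x1-x)*1000*s),int((y1-y)*1000*s))
L=[];F=[];Rr=[];G1=[];G2=[]
dark=a.sum(2)<350
for x in np.arange(.57,1.03,.004):
    i,_=g(x,0); js=np.where(~green[i])[0]
    L.append(W(i,js[0]-.5)); Rr.append(W(i,js[-1]+.5))
    if x>.65:
        js=np.where(dark[i])[0]; G1.append(W(i,js[0]-.5))
for y in list(np.arange(-.33,-.20,.004)):
    _,j=g(0,y); ii=np.where(~green[:,j])[0]; F.append(W(ii[-1]+.5,j))
    ii=np.where(dark[:,j])[0]; G2.append(W(ii[-1]+.5,j))
for n,q in dict(L=L,R=Rr,F=F,glassL=G1,glassF=G2).items():
    p=fit(q); 
    if n in"LRglassL": yaw=np.arctan2(p[1]*np.sign(p[0]),abs(p[0])); print(n,"yaw",yaw.round(4),"y at x=.58",(p[3]+(.58-p[2])*p[1]/p[0]).round(4))
    else: print(n,"yaw",np.arctan(-p[0]/p[1]).round(4),"x at y=-.053",(p[2]+(-.053-p[3])*p[0]/p[1]).round(4))
# handle
r,gc,b=[im[...,k].astype(int) for k in range(3)]
reg=np.zeros((480,640),bool); reg[240:320,105:150]=1
m=reg&(r-gc>25)&(r-b>25)
v,u=np.nonzero(m); q=plane("top",np.c_[u,v],.075)[:,:2]*1000
rr=cv2.minAreaRect(q.astype(np.float32)); print("handle",len(u),rr,q.mean(0),"z",np.median(P[m][:,2]))
# foot
reg[:]=0; reg[235:305,180:250]=1
m=reg&(r>gc+15)&(P[...,2]<.03)
v,u=np.nonzero(m); q=plane("top",np.c_[u,v],.010)[:,:2]*1000
print("foot",cv2.minAreaRect(q.astype(np.float32)))
E
python3 m.py
```

```text
L yaw -0.0259 y at x=.58 -0.022
R yaw -0.0267 y at x=.58 -0.3116
F yaw 1.3781 x at y=-.053 -0.4932
glassL yaw -0.0242 y at x=.58 -0.0585
glassF yaw -0.5435 x at y=-.053 0.6926
handle 341 ((506.80950927734375, 370.947021484375), (127.62256622314453, 14.954163551330566), 19.21192741394043) [506.00272764 370.22869436] z 0.07462683188647097
foot ((541.62744140625, 175.39402770996094), (110.28296661376953, 110.07972717285156), 82.6932601928711)
```

```bash
cat > plan.py <<'E'
import sys
from h import *
from rig import readout
from scipy.spatial.transform import Rotation as Ro
PZ=.0539
HOB=np.array([.579,-.0523]); HY=-.026
STAND=np.array([.541,.1755]); RAKE=np.array([.5065,.3708]); RY=np.radians(19.2)
def state():
    s=readout.get_state(); q=s["ee_rot"]; return s,np.array(s["position"]),Ro.from_quat([q[1],q[2],q[3],q[0]])
def frame(y,z):
    y=np.array(y,float);z=np.array(z,float);y/=np.linalg.norm(y);z/=np.linalg.norm(z)
    return Ro.from_matrix(np.c_[np.cross(y,z),y,z])
def go(G,R,n,off=0):
    """rows to bring grasp point to G (backed off by off) with tool rotation R in n rows"""
    s,p,R0=state(); z=R.as_matrix()[:,2]; T=np.array(G)-(PZ+off)*z
    dr=(R0.inv()*R).as_rotvec(); st=(T-p)/n; Rk=R0
    print("t %.1f q"%s["clock"],np.round(s["qpos"],2),"p",p.round(4),"grasp",(p+PZ*R0.as_matrix()[:,2]).round(4),"F",np.round(s["contact_force"],1),"w %.4f"%s["width"])
    print("dr/row",(dr/n/.1).round(3),"total",dr.round(3),"T",T.round(4))
    for k in range(n):
        print(k+1,(Rk.inv().apply(st)/.2).round(3).tolist()); Rk=Rk*Ro.from_rotvec(dr/n)
def yz(deg): a=np.radians(deg); return np.array([np.cos(a),np.sin(a),0])
M=-yz(78.0); DN=np.array([0,0,-1.])
PICK=frame(yz(-12),M+DN); CAN=np.array([.578,-.1295,.038])-.014*M
E
python3 -c "
from plan import *
go(CAN,PICK,20,.12)"
```

```text
t 0.1 q [ 1.21  0.28  1.51 -0.    1.36 -0.12] p [0.1342 0.5587 0.3031] grasp [0.1342 0.5587 0.2492] F [0.6 0.4 0. ] w 0.0851
dr/row [ 0.301 -0.309  0.729] total [ 0.602 -0.619  1.458] T [0.6065 0.0045 0.161 ]
1 [-0.147, -0.107, 0.036]
2 [-0.153, -0.095, 0.043]
3 [-0.158, -0.082, 0.051]
4 [-0.162, -0.069, 0.058]
5 [-0.165, -0.055, 0.065]
6 [-0.166, -0.041, 0.072]
7 [-0.166, -0.027, 0.078]
8 [-0.165, -0.012, 0.083]
9 [-0.163, 0.003, 0.089]
10 [-0.159, 0.017, 0.093]
11 [-0.155, 0.031, 0.098]
12 [-0.149, 0.045, 0.101]
13 [-0.142, 0.059, 0.104]
14 [-0.134, 0.072, 0.106]
15 [-0.125, 0.085, 0.108]
16 [-0.115, 0.097, 0.109]
17 [-0.104, 0.108, 0.109]
18 [-0.092, 0.119, 0.109]
19 [-0.08, 0.128, 0.108]
20 [-0.067, 0.137, 0.106]
```

Request:
servo_tool(
  moves=[
    {"dp": [-0.147, -0.107, 0.036], "delta_rot": [0.3, -0.31, 0.73], "fingers": 1},
    {"dp": [-0.153, -0.095, 0.043], "delta_rot": [0.3, -0.31, 0.73], "fingers": 1},
    {"dp": [-0.158, -0.082, 0.051], "delta_rot": [0.3, -0.31, 0.73], "fingers": 1},
    {"dp": [-0.162, -0.069, 0.058], "delta_rot": [0.3, -0.31, 0.73], "fingers": 1},
    {"dp": [-0.165, -0.055, 0.065], "delta_rot": [0.3, -0.31, 0.73], "fingers": 1},
  ],
  force=40,
)

```text
clock: 0.6
position: [0.2528, 0.4194, 0.2677]
ee_rot: [0.068, 0.296, 0.949, -0.084]
contact_force: [0.2, 0.4, 0.2]
width: 0.0855
gripper_force: 0.0
```

Request:
servo_tool(
  moves=[
    {"dp": [-0.166, -0.041, 0.072], "delta_rot": [0.3, -0.31, 0.73], "fingers": 1},
    {"dp": [-0.166, -0.027, 0.078], "delta_rot": [0.3, -0.31, 0.73], "fingers": 1},
    {"dp": [-0.165, -0.012, 0.083], "delta_rot": [0.3, -0.31, 0.73], "fingers": 1},
    {"dp": [-0.163, 0.003, 0.089], "delta_rot": [0.3, -0.31, 0.73], "fingers": 1},
    {"dp": [-0.159, 0.017, 0.093], "delta_rot": [0.3, -0.31, 0.73], "fingers": 1},
  ],
)

```text
clock: 1.1
position: [0.3708, 0.281, 0.232]
ee_rot: [0.133, 0.46, 0.863, -0.163]
contact_force: [-0.7, 0.6, -0.4]
width: 0.0852
gripper_force: 0.0
```

Request:
servo_tool(
  moves=[
    {"dp": [-0.155, 0.031, 0.098], "delta_rot": [0.3, -0.31, 0.73], "fingers": 1},
    {"dp": [-0.149, 0.045, 0.101], "delta_rot": [0.3, -0.31, 0.73], "fingers": 1},
    {"dp": [-0.142, 0.059, 0.104], "delta_rot": [0.3, -0.31, 0.73], "fingers": 1},
    {"dp": [-0.134, 0.072, 0.106], "delta_rot": [0.3, -0.31, 0.73], "fingers": 1},
    {"dp": [-0.125, 0.085, 0.108], "delta_rot": [0.3, -0.31, 0.73], "fingers": 1},
  ],
)

```text
clock: 1.6
position: [0.4888, 0.1422, 0.1964]
ee_rot: [0.191, 0.603, 0.738, -0.235]
contact_force: [-0.3, 1.3, -0.5]
width: 0.0854
gripper_force: 0.0
```

```bash
python3 -c "
from plan import *
go(CAN,PICK,6,.12)"
```

```text
t 1.6 q [ 0.45  0.41  1.73 -0.56  1.34  0.47] p [0.4888 0.1422 0.1964] grasp [0.4887 0.1111 0.1524] F [-0.3  1.3 -0.5] w 0.0854
dr/row [ 0.251 -0.26   0.6  ] total [ 0.151 -0.156  0.36 ] T [0.6065 0.0045 0.161 ]
1 [-0.095, 0.081, 0.09]
2 [-0.087, 0.089, 0.09]
3 [-0.079, 0.096, 0.09]
4 [-0.071, 0.103, 0.09]
5 [-0.062, 0.109, 0.089]
6 [-0.053, 0.115, 0.088]
```

Request:
servo_tool(
  moves=[
    {"dp": [-0.095, 0.081, 0.09], "delta_rot": [0.25, -0.26, 0.6], "fingers": 1},
    {"dp": [-0.087, 0.089, 0.09], "delta_rot": [0.25, -0.26, 0.6], "fingers": 1},
    {"dp": [-0.079, 0.096, 0.09], "delta_rot": [0.25, -0.26, 0.6], "fingers": 1},
    {"dp": [-0.071, 0.103, 0.09], "delta_rot": [0.25, -0.26, 0.6], "fingers": 1},
    {"dp": [-0.062, 0.109, 0.089], "delta_rot": [0.25, -0.26, 0.6], "fingers": 1},
  ],
)

```text
clock: 2.1
position: [0.5872, 0.0281, 0.1665]
ee_rot: [0.233, 0.701, 0.61, -0.288]
contact_force: [-0.5, -0.0, -0.3]
width: 0.0858
gripper_force: 0.0
```

Request:
servo_tool(
  moves=[
    {"dp": [-0.053, 0.115, 0.088], "delta_rot": [0.25, -0.26, 0.6], "fingers": 1},
    {"dp": [0, 0, 0], "delta_rot": [0, 0, 0], "fingers": 1},
  ],
)

```text
clock: 2.3
position: [0.6084, 0.0036, 0.1592]
ee_rot: [0.241, 0.718, 0.582, -0.297]
contact_force: [-0.3, -0.4, 0.1]
width: 0.0853
gripper_force: 0.0
```

```bash
python3 -c "
from plan import *
go(CAN,PICK,1,.12);go(CAN,PICK,5,0)"
```

```text
t 2.3 q [ 0.2   0.62  1.55 -0.72  1.41  0.69] p [0.6084 0.0036 0.1592] grasp [ 0.6004 -0.0337  0.1211] F [-0.3 -0.4  0.1] w 0.0853
dr/row [-0.001 -0.001  0.004] total [-0. -0.  0.] T [0.6065 0.0045 0.161 ]
1 [-0.005, -0.01, -0.008]
t 2.3 q [ 0.2   0.62  1.55 -0.72  1.41  0.69] p [0.6084 0.0036 0.1592] grasp [ 0.6004 -0.0337  0.1211] F [-0.3 -0.4  0.1] w 0.0853
dr/row [-0.    -0.     0.001] total [-0. -0.  0.] T [ 0.5888 -0.0785  0.0761]
1 [-0.001, -0.002, 0.118]
2 [-0.001, -0.002, 0.118]
3 [-0.001, -0.002, 0.118]
4 [-0.001, -0.002, 0.118]
5 [-0.001, -0.002, 0.118]
```

Request:
servo_tool(
  moves=[
    {"dp": [-0.005, -0.01, 0.1], "delta_rot": [0, 0, 0], "fingers": 1},
    {"dp": [0, 0, 0.15], "delta_rot": [0, 0, 0], "fingers": 1},
    {"dp": [0, 0, 0.15], "delta_rot": [0, 0, 0], "fingers": 1},
    {"dp": [0, 0, 0.12], "delta_rot": [0, 0, 0], "fingers": 1},
    {"dp": [0, 0, 0.07], "delta_rot": [0, 0, 0], "fingers": 1},
  ],
)

```text
clock: 2.8
position: [0.5857, -0.0764, 0.077]
ee_rot: [0.24, 0.717, 0.583, -0.298]
contact_force: [-0.1, 0.4, -0.1]
width: 0.0856
gripper_force: 0.0
```

Request:
servo_tool(
  moves=[
    {"dp": [0, 0, 0], "delta_rot": [0, 0, 0], "fingers": 0.5},
    {"dp": [0, 0, 0], "delta_rot": [0, 0, 0], "fingers": 0.5},
    {"dp": [0, 0, 0], "delta_rot": [0, 0, 0], "fingers": 0.4},
    {"dp": [0, 0, 0], "delta_rot": [0, 0, 0], "fingers": 0.3},
    {"dp": [0, 0, 0], "delta_rot": [0, 0, 0], "fingers": 0.3},
  ],
  force=50,
)

```text
clock: 3.3
position: [0.5879, -0.075, 0.079]
ee_rot: [0.241, 0.717, 0.583, -0.296]
contact_force: [0.6, 0.4, -0.3]
width: 0.0558
gripper_force: 49.6
```

```bash
python3 -c "
from plan import *
go(CAN,PICK,1,0)
P1=frame(-yz(14+90-180) if 0 else yz(-12),DN-M)
print(STAND)
go([*STAND,.25],P1,16)"
```

```text
t 3.3 q [ 0.09  0.67  1.71 -0.81  1.19  0.78] p [ 0.5879 -0.075   0.079 ] grasp [ 0.5803 -0.1122  0.0408] F [ 0.6  0.4 -0.3] w 0.0558
dr/row [ 0.042 -0.02   0.019] total [ 0.004 -0.002  0.002] T [ 0.5888 -0.0785  0.0761]
1 [-0.001, 0.008, 0.022]
[0.541  0.1755]
t 3.3 q [ 0.09  0.67  1.71 -0.81  1.19  0.78] p [ 0.5879 -0.075   0.079 ] grasp [ 0.5803 -0.1122  0.0408] F [ 0.6  0.4 -0.3] w 0.0558
dr/row [0.001 0.98  0.003] total [0.002 1.569 0.005] T [0.5331 0.1382 0.2881]
1 [-0.002, -0.03, -0.09]
2 [0.006, -0.03, -0.09]
3 [0.015, -0.03, -0.089]
4 [0.024, -0.03, -0.087]
5 [0.032, -0.03, -0.084]
6 [0.04, -0.03, -0.08]
7 [0.048, -0.03, -0.076]
8 [0.055, -0.03, -0.071]
9 [0.062, -0.03, -0.065]
10 [0.068, -0.03, -0.059]
11 [0.073, -0.03, -0.052]
12 [0.078, -0.03, -0.045]
13 [0.082, -0.031, -0.037]
14 [0.085, -0.031, -0.029]
15 [0.088, -0.031, -0.02]
16 [0.089, -0.031, -0.011]
```

Request:
servo_tool(
  moves=[
    {"dp": [0, 0, -0.05], "delta_rot": [0, 0, 0], "fingers": 0.3},
    {"dp": [0, 0, -0.1], "delta_rot": [0, 0, 0], "fingers": 0.3},
    {"dp": [0, 0, -0.15], "delta_rot": [0, 0, 0], "fingers": 0.3},
    {"dp": [0, 0, -0.15], "delta_rot": [0, 0, 0], "fingers": 0.3},
    {"dp": [0, 0, -0.1], "delta_rot": [0, 0.5, 0], "fingers": 0.3},
  ],
)

```text
clock: 3.8
position: [0.6035, 0.0029, 0.1568]
ee_rot: [0.226, 0.724, 0.59, -0.278]
contact_force: [0.4, -0.0, -3.0]
width: 0.0554
gripper_force: 49.7
```

```bash
python3 -c "
from plan import *
P1=frame(yz(-12),DN-M)
go([*STAND,.25],P1,16)"
```

```text
t 3.8 q [ 0.19  0.59  1.57 -0.68  1.37  0.67] p [0.6035 0.0029 0.1568] grasp [ 0.5961 -0.0323  0.1167] F [ 0.4 -0.  -3. ] w 0.0554
dr/row [-0.     0.948  0.003] total [-1.000e-03  1.517e+00  5.000e-03] T [0.5331 0.1382 0.2881]
1 [0.0, -0.03, -0.055]
2 [0.005, -0.03, -0.055]
3 [0.01, -0.03, -0.054]
4 [0.016, -0.03, -0.053]
5 [0.02, -0.03, -0.051]
6 [0.025, -0.03, -0.049]
7 [0.03, -0.03, -0.046]
8 [0.034, -0.03, -0.043]
9 [0.038, -0.03, -0.04]
10 [0.042, -0.03, -0.036]
11 [0.045, -0.03, -0.032]
12 [0.048, -0.03, -0.028]
13 [0.05, -0.03, -0.023]
14 [0.052, -0.03, -0.018]
15 [0.053, -0.03, -0.013]
16 [0.054, -0.03, -0.008]
```

Request:
servo_tool(
  moves=[
    {"dp": [0, -0.03, -0.055], "delta_rot": [0, 0.95, 0], "fingers": 0.3},
    {"dp": [0.005, -0.03, -0.055], "delta_rot": [0, 0.95, 0], "fingers": 0.3},
    {"dp": [0.01, -0.03, -0.054], "delta_rot": [0, 0.95, 0], "fingers": 0.3},
    {"dp": [0.016, -0.03, -0.053], "delta_rot": [0, 0.95, 0], "fingers": 0.3},
    {"dp": [0.02, -0.03, -0.051], "delta_rot": [0, 0.95, 0], "fingers": 0.3},
  ],
)

```text
clock: 4.3
position: [0.5806, 0.0436, 0.1982]
ee_rot: [0.08, 0.77, 0.626, -0.099]
contact_force: [-0.5, -0.3, -3.0]
width: 0.0554
gripper_force: 49.6
```

Request:
servo_tool(
  moves=[
    {"dp": [0.025, -0.03, -0.049], "delta_rot": [0, 0.95, 0], "fingers": 0.3},
    {"dp": [0.03, -0.03, -0.046], "delta_rot": [0, 0.95, 0], "fingers": 0.3},
    {"dp": [0.034, -0.03, -0.043], "delta_rot": [0, 0.95, 0], "fingers": 0.3},
    {"dp": [0.038, -0.03, -0.04], "delta_rot": [0, 0.95, 0], "fingers": 0.3},
    {"dp": [0.042, -0.03, -0.036], "delta_rot": [0, 0.95, 0], "fingers": 0.3},
  ],
)

```text
clock: 4.8
position: [0.5585, 0.0856, 0.239]
ee_rot: [-0.069, 0.771, 0.627, 0.085]
contact_force: [-0.9, 0.1, -3.4]
width: 0.0551
gripper_force: 49.6
```

Request:
servo_tool(
  moves=[
    {"dp": [0.045, -0.03, -0.032], "delta_rot": [0, 0.95, 0], "fingers": 0.3},
    {"dp": [0.048, -0.03, -0.028], "delta_rot": [0, 0.95, 0], "fingers": 0.3},
    {"dp": [0.05, -0.03, -0.023], "delta_rot": [0, 0.95, 0], "fingers": 0.3},
    {"dp": [0.052, -0.03, -0.018], "delta_rot": [0, 0.95, 0], "fingers": 0.3},
    {"dp": [0.053, -0.03, -0.013], "delta_rot": [0, 0.95, 0], "fingers": 0.3},
  ],
)

```text
clock: 5.3
position: [0.5367, 0.1276, 0.2796]
ee_rot: [-0.214, 0.729, 0.594, 0.264]
contact_force: [-1.0, -0.4, -2.1]
width: 0.0557
gripper_force: 49.7
```

Request:
servo_tool(
  moves=[
    {"dp": [0.054, -0.03, -0.008], "delta_rot": [0, 0.9, 0], "fingers": 0.3},
    {"dp": [0, 0, 0], "delta_rot": [0, 0, 0], "fingers": 0.3},
  ],
)

```text
clock: 5.5
position: [0.5317, 0.1354, 0.2865]
ee_rot: [-0.241, 0.718, 0.583, 0.294]
contact_force: [-0.1, 0.5, -3.6]
width: 0.0552
gripper_force: 49.8
```

```bash
python3 - <<'E'
from plan import *
P1=frame(yz(-12),DN-M)
go([*STAND,.25],P1,1)
for n in["top","scene"]:
    im,d=imaging.get_image(n); np.savez(f"{n}1.npz",im=im,d=d)
    c=proj(n,[[*STAND,.22]])[0].astype(int); k=im[max(c[1]-90,0):c[1]+90,max(c[0]-90,0):c[0]+90]
    globals()[n]=cv2.resize(k,(400,400),interpolation=cv2.INTER_CUBIC)
cv2.imwrite("pics/can1.png",np.hstack([top,scene])[:,:,::-1])
P=cloud("top",np.load("top1.npz")["d"]); m=(abs(P[...,0]-.541)<.06)&(abs(P[...,1]-.1755)<.07)&(P[...,2]>.25)
Q=P[m]; print(len(Q),np.histogram(Q[:,2],12)); 
E
```

```text
t 5.5 q [-0.27  0.24  1.83  0.83  1.27 -0.41] p [0.5317 0.1354 0.2865] grasp [0.5394 0.1726 0.2482] F [-0.1  0.5 -3.6] w 0.0552
dr/row [-0.048  0.048  0.01 ] total [-0.005  0.005  0.001] T [0.5331 0.1382 0.2881]
1 [0.016, 0.004, 0.005]
2154 (array([ 55,  71, 987, 212, 135, 192, 210,  62,   4,  26, 118,  82]), array([0.2502221 , 0.26029923, 0.27037636, 0.28045349, 0.29053062,
       0.30060775, 0.31068489, 0.32076202, 0.33083915, 0.34091628,
       0.35099341, 0.36107054, 0.37114767]))
```

View pics/can1.png

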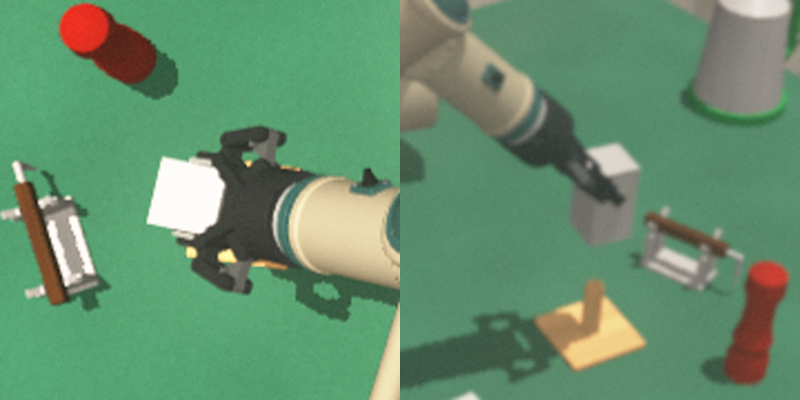

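The left crop shows the canister upside down in the gripper, its top face around (188,195). It is beside the rest and above the stand. In the scene crop it hangs upright above the peg.

```bash
python3 - <<'E'
from plan import *
f=np.load("top1.npz"); P=cloud("top",f["d"]); im=f["im"].astype(int)
m=(abs(P[...,0]-.541)<.07)&(abs(P[...,1]-.1755)<.08)&(P[...,2]>.262)&(P[...,2]<.292)&(im.sum(2)>600)
m=cv2.erode(m.astype(np.uint8),np.ones((2,2)))>0
Q=P[m]; r=cv2.minAreaRect((Q[:,:2]*1000).astype(np.float32)); print(len(Q),r)
c=Q.mean(0); u,s,v=np.linalg.svd(Q-c); n=v[2]*np.sign(v[2,2]); print("c",c,"normal",n,"sd",s/np.sqrt(len(Q)))
st,p,R=state(); g=p+PZ*R.as_matrix()[:,2]; print("grasp",g,"y_t",R.as_matrix()[:,1])
E
```

```text
768 ((541.1459350585938, 174.56881713867188), (54.344093322753906, 55.53036880493164), 78.18065643310547)
c [0.54072304 0.17541371 0.27811427] normal [-7.23447998e-05  1.17701861e-02  9.99930726e-01] sd [0.01536592 0.01486988 0.00170197]
grasp [0.54077562 0.1721937  0.24833371] y_t [ 9.78936566e-01 -2.04164637e-01 -2.43162779e-05]
```

Request:
servo_tool(
  moves=[
    {"dp": [-0.06, 0, 0.06], "delta_rot": [0, 0, 0], "fingers": 0.3},
    {"dp": [-0.09, 0, 0.09], "delta_rot": [0, 0, 0], "fingers": 0.3},
    {"dp": [-0.09, 0, 0.09], "delta_rot": [0, 0, 0], "fingers": 0.3},
    {"dp": [-0.09, 0, 0.09], "delta_rot": [0, 0, 0], "fingers": 0.3},
    {"dp": [-0.09, 0, 0.09], "delta_rot": [0, 0, 0], "fingers": 0.3},
  ],
)

```text
clock: 6.1
position: [0.5338, 0.1351, 0.1674]
ee_rot: [-0.239, 0.717, 0.584, 0.295]
contact_force: [0.8, -0.1, -2.8]
width: 0.0554
gripper_force: 49.8
```

Request:
servo_tool(
  moves=[
    {"dp": [-0.07, 0, 0.07], "delta_rot": [0, 0, 0], "fingers": 0.3},
    {"dp": [-0.04, 0, 0.04], "delta_rot": [0, 0, 0], "fingers": 0.3},
    {"dp": [-0.02, 0, 0.02], "delta_rot": [0, 0, 0], "fingers": 0.3},
    {"dp": [0, 0, 0], "delta_rot": [0, 0, 0], "fingers": 0.3},
  ],
)

```text
clock: 6.5
position: [0.5335, 0.1349, 0.1312]
ee_rot: [-0.24, 0.718, 0.583, 0.295]
contact_force: [0.0, 0.6, -2.2]
width: 0.0558
gripper_force: 49.7
```

```bash
python3 - <<'E'
from plan import *
go([.541,.1725,.0805],frame(yz(-12),DN-M),1)
E
```

```text
t 6.5 q [-0.27  0.45  2.01  0.97  1.02 -0.74] p [0.5335 0.1349 0.1312] grasp [0.5412 0.1721 0.0929] F [ 0.   0.6 -2.2] w 0.0558
dr/row [-0.028  0.049  0.024] total [-0.003  0.005  0.002] T [0.5331 0.1352 0.1186]
1 [-0.044, -0.002, 0.045]
```

Request:
servo_tool(
  moves=[
    {"dp": [-0.015, 0, 0.015], "delta_rot": [0, 0, 0], "fingers": 0.3},
    {"dp": [-0.013, 0, 0.013], "delta_rot": [0, 0, 0], "fingers": 0.3},
    {"dp": [-0.007, 0, 0.007], "delta_rot": [0, 0, 0], "fingers": 0.3},
    {"dp": [-0.004, 0, 0.004], "delta_rot": [0, 0, 0], "fingers": 0.3},
  ],
)

```text
clock: 6.9
position: [0.5333, 0.1347, 0.1205]
ee_rot: [-0.24, 0.718, 0.583, 0.296]
contact_force: [0.5, 0.8, -2.4]
width: 0.0557
gripper_force: 49.7
```

Request:
servo_tool(
  moves=[
    {"dp": [-0.004, 0, 0.004], "delta_rot": [0, 0, 0], "fingers": 0.3},
    {"dp": [-0.002, 0, 0.002], "delta_rot": [0, 0, 0], "fingers": 0.3},
    {"dp": [0, 0, 0], "delta_rot": [0, 0, 0], "fingers": 0.3},
  ],
)

```text
clock: 7.2
position: [0.5332, 0.1347, 0.1187]
ee_rot: [-0.24, 0.718, 0.583, 0.295]
contact_force: [0.1, -0.1, -2.5]
width: 0.0556
gripper_force: 49.7
```

No contact yet; I'll lower in small steps.

Request:
servo_tool(
  moves=[
    {"dp": [-0.003, 0, 0.003], "delta_rot": [0, 0, 0], "fingers": 0.3},
    {"dp": [0, 0, 0], "delta_rot": [0, 0, 0], "fingers": 0.3},
  ],
)

```text
clock: 7.4
position: [0.5333, 0.1348, 0.1183]
ee_rot: [-0.24, 0.718, 0.583, 0.296]
contact_force: [-1.4, -1.0, 0.7]
width: 0.0558
gripper_force: 50.1
```

Request:
servo_tool(
  moves=[
    {"dp": [-0.004, 0, 0.004], "delta_rot": [0, 0, 0], "fingers": 0.3},
    {"dp": [0, 0, 0], "delta_rot": [0, 0, 0], "fingers": 0.3},
  ],
)

```text
clock: 7.6
position: [0.5335, 0.1349, 0.1181]
ee_rot: [-0.241, 0.717, 0.583, 0.296]
contact_force: [-2.7, -4.5, 8.6]
width: 0.0555
gripper_force: 50.8
```

Request:
servo_tool(
  moves=[
    {"dp": [0.002, 0, -0.002], "delta_rot": [0, 0, 0], "fingers": 0.75},
    {"dp": [0, 0, 0], "delta_rot": [0, 0, 0], "fingers": 0.85},
    {"dp": [0, 0, 0], "delta_rot": [0, 0, 0], "fingers": 1},
    {"dp": [0, 0, 0], "delta_rot": [0, 0, 0], "fingers": 1},
    {"dp": [0, 0, 0], "delta_rot": [0, 0, 0], "fingers": 1},
  ],
)

```text
clock: 8.1
position: [0.5332, 0.1348, 0.1172]
ee_rot: [-0.24, 0.718, 0.583, 0.295]
contact_force: [0.4, -0.1, -0.9]
width: 0.0854
gripper_force: 0.0
```

Request:
servo_tool(
  moves=[
    {"dp": [0, 0, -0.05], "delta_rot": [0, 0, 0], "fingers": 1},
    {"dp": [0, 0, -0.12], "delta_rot": [0, 0, 0], "fingers": 1},
    {"dp": [0, 0, -0.2], "delta_rot": [0, 0, 0], "fingers": 1},
    {"dp": [0, 0, -0.2], "delta_rot": [0, 0, 0], "fingers": 1},
    {"dp": [0, 0, -0.2], "delta_rot": [0, 0, 0], "fingers": 1},
  ],
)

```text
clock: 8.6
position: [0.5103, 0.0274, 0.2281]
ee_rot: [-0.24, 0.718, 0.583, 0.295]
contact_force: [0.6, 0.6, 0.1]
width: 0.0853
gripper_force: 0.0
```

```bash
python3 - <<'E'
from plan import *
im,d=imaging.get_image("top"); P=cloud("top",d)
m=(abs(P[...,0]-.541)<.06)&(abs(P[...,1]-.1755)<.06)&(P[...,2]>.1)&(P[...,2]<.122)
Q=P[m]; print(len(Q),cv2.minAreaRect((Q[:,:2]*1000).astype(np.float32)),np.median(Q[:,2]))
c=Q.mean(0); u,s,v=np.linalg.svd(Q-c); print(v[2])
GR=frame(yz(19.2+90),DN)
go([*RAKE,.067],GR,22,.15)
E
```

```text
677 ((543.2981567382812, 174.55670166015625), (57.88462448120117, 55.91041946411133), 78.05327606201172) 0.10956909966977378
[-9.44694603e-04 -1.40800090e-02  9.99900425e-01]
t 8.7 q [-0.5   0.31  1.89  0.77  1.3  -0.65] p [0.5126 0.0237 0.2318] grasp [0.5207 0.0606 0.1934] F [ 1.3 -2.1  3.4] w 0.0854
dr/row [ 0.372 -0.205 -0.903] total [ 0.819 -0.45  -1.986] T [0.5065 0.3708 0.2709]
1 [0.061, -0.018, 0.047]
2 [0.063, -0.01, 0.047]
3 [0.065, -0.003, 0.046]
4 [0.066, 0.005, 0.044]
5 [0.066, 0.012, 0.043]
6 [0.065, 0.02, 0.041]
7 [0.064, 0.027, 0.038]
8 [0.062, 0.034, 0.036]
9 [0.059, 0.041, 0.033]
10 [0.056, 0.047, 0.031]
11 [0.052, 0.053, 0.028]
12 [0.047, 0.059, 0.024]
13 [0.042, 0.064, 0.021]
14 [0.037, 0.068, 0.018]
15 [0.031, 0.072, 0.015]
16 [0.024, 0.075, 0.011]
17 [0.018, 0.077, 0.008]
18 [0.011, 0.078, 0.005]
19 [0.004, 0.079, 0.002]
20 [-0.003, 0.079, -0.001]
21 [-0.01, 0.079, -0.004]
22 [-0.018, 0.077, -0.006]
```

Request:
servo_tool(
  moves=[
    {"dp": [0.061, -0.018, 0.047], "delta_rot": [0.37, -0.205, -0.9], "fingers": 1},
    {"dp": [0.063, -0.01, 0.047], "delta_rot": [0.37, -0.205, -0.9], "fingers": 1},
    {"dp": [0.065, -0.003, 0.046], "delta_rot": [0.37, -0.205, -0.9], "fingers": 1},
    {"dp": [0.066, 0.005, 0.044], "delta_rot": [0.37, -0.205, -0.9], "fingers": 1},
    {"dp": [0.066, 0.012, 0.043], "delta_rot": [0.37, -0.205, -0.9], "fingers": 1},
  ],
)

```text
clock: 9.15
position: [0.5093, 0.1076, 0.2363]
ee_rot: [-0.202, 0.558, 0.765, 0.249]
contact_force: [0.9, -0.4, -0.1]
width: 0.0852
gripper_force: 0.0
```

Request:
servo_tool(
  moves=[
    {"dp": [0.065, 0.02, 0.041], "delta_rot": [0.37, -0.205, -0.9], "fingers": 1},
    {"dp": [0.064, 0.027, 0.038], "delta_rot": [0.37, -0.205, -0.9], "fingers": 1},
    {"dp": [0.062, 0.034, 0.036], "delta_rot": [0.37, -0.205, -0.9], "fingers": 1},
    {"dp": [0.059, 0.041, 0.033], "delta_rot": [0.37, -0.205, -0.9], "fingers": 1},
    {"dp": [0.056, 0.047, 0.031], "delta_rot": [0.37, -0.205, -0.9], "fingers": 1},
  ],
)

```text
clock: 9.65
position: [0.5079, 0.1865, 0.2456]
ee_rot: [-0.153, 0.364, 0.899, 0.189]
contact_force: [-0.4, -0.5, 0.8]
width: 0.0853
gripper_force: 0.0
```

Request:
servo_tool(
  moves=[
    {"dp": [0.052, 0.053, 0.028], "delta_rot": [0.37, -0.205, -0.9], "fingers": 1},
    {"dp": [0.047, 0.059, 0.024], "delta_rot": [0.37, -0.205, -0.9], "fingers": 1},
    {"dp": [0.042, 0.064, 0.021], "delta_rot": [0.37, -0.205, -0.9], "fingers": 1},
    {"dp": [0.037, 0.068, 0.018], "delta_rot": [0.37, -0.205, -0.9], "fingers": 1},
    {"dp": [0.031, 0.072, 0.015], "delta_rot": [0.37, -0.205, -0.9], "fingers": 1},
  ],
)

```text
clock: 10.15
position: [0.5067, 0.2654, 0.2549]
ee_rot: [-0.094, 0.148, 0.978, 0.116]
contact_force: [0.1, -0.4, -0.1]
width: 0.0852
gripper_force: 0.0
```

Request:
servo_tool(
  moves=[
    {"dp": [0.024, 0.075, 0.011], "delta_rot": [0.37, -0.205, -0.9], "fingers": 1},
    {"dp": [0.018, 0.077, 0.008], "delta_rot": [0.37, -0.205, -0.9], "fingers": 1},
    {"dp": [0.011, 0.078, 0.005], "delta_rot": [0.37, -0.205, -0.9], "fingers": 1},
    {"dp": [0.004, 0.079, 0.002], "delta_rot": [0.37, -0.205, -0.9], "fingers": 1},
    {"dp": [-0.003, 0.079, -0.001], "delta_rot": [0.37, -0.205, -0.9], "fingers": 1},
  ],
)

```text
clock: 10.65
position: [0.5056, 0.344, 0.2644]
ee_rot: [-0.029, -0.077, 0.996, 0.036]
contact_force: [-0.2, -0.6, 0.1]
width: 0.0854
gripper_force: 0.0
```

Request:
servo_tool(
  moves=[
    {"dp": [-0.01, 0.079, -0.004], "delta_rot": [0.37, -0.205, -0.9], "fingers": 1},
    {"dp": [-0.018, 0.077, -0.006], "delta_rot": [0.37, -0.205, -0.9], "fingers": 1},
    {"dp": [0, 0, 0], "delta_rot": [0, 0, 0], "fingers": 1},
  ],
)

```text
clock: 10.95
position: [0.5045, 0.3773, 0.2682]
ee_rot: [-0.003, -0.166, 0.986, 0.005]
contact_force: [0.0, -0.6, -0.7]
width: 0.0853
gripper_force: 0.0
```

```bash
python3 - <<'E'
from plan import *
GR=frame(yz(19.2+90),DN)
go([*RAKE,.067],GR,1,.15)
go([*RAKE,.067],GR,1,0)
E
```

```text
t 10.9 q [ 0.53  0.38  1.44  0.01  1.32 -1.38] p [0.5045 0.3773 0.2682] grasp [0.5041 0.3778 0.2143] F [ 0.  -0.6 -0.7] w 0.0853
dr/row [ 0.105 -0.039 -0.017] total [ 0.011 -0.004 -0.002] T [0.5065 0.3708 0.2709]
1 [0.001, -0.034, -0.014]
t 10.9 q [ 0.53  0.38  1.44  0.01  1.32 -1.38] p [0.5045 0.3773 0.2682] grasp [0.5041 0.3778 0.2143] F [ 0.  -0.6 -0.7] w 0.0853
dr/row [ 0.105 -0.039 -0.017] total [ 0.011 -0.004 -0.002] T [0.5065 0.3708 0.1209]
1 [-0.001, -0.042, 0.736]
```

Request:
servo_tool(
  moves=[
    {"dp": [0, -0.035, 0.05], "delta_rot": [0.1, -0.04, -0.02], "fingers": 1},
    {"dp": [0, 0, 0.15], "delta_rot": [0, 0, 0], "fingers": 1},
    {"dp": [0, 0, 0.17], "delta_rot": [0, 0, 0], "fingers": 1},
    {"dp": [0, 0, 0.15], "delta_rot": [0, 0, 0], "fingers": 1},
    {"dp": [0, 0, 0.08], "delta_rot": [0, 0, 0], "fingers": 1},
  ],
)

```text
clock: 11.45
position: [0.5062, 0.3655, 0.1441]
ee_rot: [-0.003, -0.164, 0.986, -0.002]
contact_force: [0.6, -0.1, 1.0]
width: 0.0854
gripper_force: 0.0
```

```bash
python3 - <<'E'
from plan import *
GR=frame(yz(19.2+90),DN)
go([*RAKE,.067],GR,1,0)
E
```

```text
t 11.4 q [ 0.51  0.47  1.62 -0.    1.06 -1.39] p [0.5062 0.3655 0.1441] grasp [0.5058 0.3653 0.0902] F [ 0.6 -0.1  1. ] w 0.0854
dr/row [-0.021 -0.071 -0.057] total [-0.002 -0.007 -0.006] T [0.5065 0.3708 0.1209]
1 [-0.011, 0.025, 0.116]
```

Request:
servo_tool(
  moves=[
    {"dp": [-0.011, 0.025, 0.03], "delta_rot": [0, -0.07, -0.05], "fingers": 1},
    {"dp": [0, 0, 0.05], "delta_rot": [0, 0, 0], "fingers": 1},
    {"dp": [0, 0, 0.03], "delta_rot": [0, 0, 0], "fingers": 1},
    {"dp": [0, 0, 0], "delta_rot": [0, 0, 0], "fingers": 1},
  ],
)

```text
clock: 11.85
position: [0.5079, 0.3738, 0.1253]
ee_rot: [0.003, -0.168, 0.986, 0.0]
contact_force: [0.2, -0.5, 0.5]
width: 0.0854
gripper_force: 0.0
```

```bash
python3 - <<'E'
from plan import *
GR=frame(yz(19.2+90),DN)
go([*RAKE,.067],GR,1,0)
E
```

```text
t 11.8 q [ 0.52  0.5   1.63 -0.    1.01 -1.38] p [0.5079 0.3738 0.1253] grasp [0.5082 0.3738 0.0714] F [ 0.2 -0.5  0.5] w 0.0854
dr/row [-0.006  0.055  0.021] total [-0.001  0.005  0.002] T [0.5065 0.3708 0.1209]
1 [0.012, -0.012, 0.022]
```

Request:
servo_tool(
  moves=[
    {"dp": [0.006, -0.007, 0.02], "delta_rot": [0, 0.02, 0.01], "fingers": 1},
    {"dp": [0, 0, 0], "delta_rot": [0, 0, 0], "fingers": 0.5},
    {"dp": [0, 0, 0], "delta_rot": [0, 0, 0], "fingers": 0.3},
    {"dp": [0, 0, 0], "delta_rot": [0, 0, 0], "fingers": 0.15},
    {"dp": [0, 0, 0], "delta_rot": [0, 0, 0], "fingers": 0},
  ],
  force=60,
)

```text
clock: 12.35
position: [0.5075, 0.3726, 0.122]
ee_rot: [0.002, -0.168, 0.986, 0.0]
contact_force: [0.7, -0.5, -0.0]
width: 0.0283
gripper_force: 0.0
```

Request:
servo_tool(
  moves=[
    {"dp": [0, 0, 0], "delta_rot": [0, 0, 0], "fingers": 0},
    {"dp": [0, 0, 0], "delta_rot": [0, 0, 0], "fingers": 0},
    {"dp": [0, 0, 0], "delta_rot": [0, 0, 0], "fingers": 0},
  ],
)

```text
clock: 12.65
position: [0.5076, 0.3726, 0.1221]
ee_rot: [0.002, -0.168, 0.986, 0.0]
contact_force: [-0.1, 1.0, 2.9]
width: 0.0149
gripper_force: 59.6
```

```bash
python3 - <<'E'
from plan import *
from rig import readout
s,p,R=state(); print(p,R.as_matrix().round(4),s["width"],s["gripper_force"],s["contact_force"],s["moment"])
for i in range(3): print(readout.get_state()["position"])
E
```

```text
[0.50755626 0.37262823 0.12208592] [[-9.439e-01 -3.303e-01  4.800e-03]
 [-3.303e-01  9.439e-01  1.500e-03]
 [-5.000e-03 -1.000e-04 -1.000e+00]] 0.014912315495546676 59.56777811050415 [-0.12959561  1.04533195  2.92633132] [-0.02816706  0.06324725  0.03104764]
[0.50755626 0.37262823 0.12208592]
[0.50755626 0.37262823 0.12208592]
[0.50755626 0.37262823 0.12208592]
```

Request:
servo_tool(
  moves=[
    {"dp": [0, 0, -0.04], "delta_rot": [0, 0, 0], "fingers": 0},
    {"dp": [0, 0, -0.1], "delta_rot": [0, 0, 0], "fingers": 0},
    {"dp": [0, 0, -0.15], "delta_rot": [0, 0, 0], "fingers": 0},
    {"dp": [0, 0, -0.15], "delta_rot": [0, 0, 0], "fingers": 0},
    {"dp": [0, 0, -0.15], "delta_rot": [0, 0, 0], "fingers": 0},
  ],
)

```text
clock: 13.15
position: [0.5065, 0.3721, 0.2408]
ee_rot: [0.002, -0.168, 0.986, 0.0]
contact_force: [0.3, 0.6, -2.2]
width: 0.0148
gripper_force: 59.1
```

```bash
cat >> plan.py <<'E'
# rake in tool frame, from the grasp
RG=Ro.from_matrix([[-.9439,-.3303,.0048],[-.3303,.9439,.0015],[-.005,-.0001,-1.]]); PG=np.array([.5076,.3726,.1221])
RAKE_R=Ro.from_euler("z",RY)
TIP_T=RG.inv().apply(np.array([*RAKE,.065])+RAKE_R.apply([.085,0,-.05])-PG)  # tip in tool frame
RKR=RG.inv()*RAKE_R
TR=Ro.from_euler("z",HY)*RKR.inv()   # tool rotation for rake along hob x
def hob(x,y,z): return np.array([*(HOB+Ro.from_euler("z",HY).apply([x,y,0])[:2]),z])
def gotip(X,n,R=None):
    R=R or TR; T=X-R.apply(TIP_T); go(T+PZ*R.as_matrix()[:,2],R,n)
    s,p,R0=state(); t=p+R0.apply(TIP_T); h=Ro.from_euler("z",-HY).apply(t-[*HOB,0]); print("tip hob",(h*1000).round(1))
E
python3 - <<'E'
from plan import *
print(TIP_T); gotip(hob(0,-.145,.10),18)
E
```

```text
[-0.08282918 -0.00144956  0.10751676]
t 13.2 q [ 0.52  0.39  1.49 -0.    1.26 -1.38] p [0.5065 0.3721 0.2408] grasp [0.5067 0.3721 0.1869] F [ 0.3  0.6 -2.2] w 0.0148
dr/row [ 0.001 -0.001  0.201] total [ 0.001 -0.001  0.361] T [ 0.4919 -0.1937  0.2071]
1 [0.056, -0.147, 0.009]
2 [0.053, -0.148, 0.009]
3 [0.05, -0.149, 0.009]
4 [0.047, -0.15, 0.009]
5 [0.044, -0.151, 0.009]
6 [0.041, -0.152, 0.009]
7 [0.038, -0.153, 0.009]
8 [0.035, -0.153, 0.009]
9 [0.032, -0.154, 0.009]
10 [0.028, -0.155, 0.009]
11 [0.025, -0.155, 0.009]
12 [0.022, -0.156, 0.009]
13 [0.019, -0.156, 0.009]
14 [0.016, -0.156, 0.009]
15 [0.013, -0.157, 0.009]
16 [0.01, -0.157, 0.009]
17 [0.007, -0.157, 0.009]
18 [0.003, -0.157, 0.009]
tip hob [ -5.2 450.5 133.6]
```

Request:
servo_tool(
  moves=[
    {"dp": [0.056, -0.147, -0.03], "delta_rot": [0, 0, 0.2], "fingers": 0},
    {"dp": [0.053, -0.148, -0.03], "delta_rot": [0, 0, 0.2], "fingers": 0},
    {"dp": [0.05, -0.149, 0], "delta_rot": [0, 0, 0.2], "fingers": 0},
    {"dp": [0.047, -0.15, 0], "delta_rot": [0, 0, 0.2], "fingers": 0},
    {"dp": [0.044, -0.151, 0], "delta_rot": [0, 0, 0.2], "fingers": 0},
  ],
)

```text
clock: 13.65
position: [0.5021, 0.2139, 0.2517]
ee_rot: [0.002, -0.118, 0.993, 0.0]
contact_force: [0.7, 0.0, 0.0]
width: 0.0149
gripper_force: 59.2
```

Request:
servo_tool(
  moves=[
    {"dp": [0.041, -0.152, 0], "delta_rot": [0, 0, 0.2], "fingers": 0},
    {"dp": [0.038, -0.153, 0], "delta_rot": [0, 0, 0.2], "fingers": 0},
    {"dp": [0.035, -0.153, 0], "delta_rot": [0, 0, 0.2], "fingers": 0},
    {"dp": [0.032, -0.154, 0], "delta_rot": [0, 0, 0.2], "fingers": 0},
    {"dp": [0.028, -0.155, 0], "delta_rot": [0, 0, 0.2], "fingers": 0},
  ],
)

```text
clock: 14.15
position: [0.4979, 0.0566, 0.2515]
ee_rot: [0.002, -0.068, 0.998, 0.0]
contact_force: [0.2, 0.4, -0.8]
width: 0.0149
gripper_force: 59.1
```

Request:
servo_tool(
  moves=[
    {"dp": [0.025, -0.155, 0], "delta_rot": [0, 0, 0.2], "fingers": 0},
    {"dp": [0.022, -0.156, 0.02], "delta_rot": [0, 0, 0.2], "fingers": 0},
    {"dp": [0.019, -0.156, 0.04], "delta_rot": [0, 0, 0.2], "fingers": 0},
    {"dp": [0.016, -0.156, 0.06], "delta_rot": [0, 0, 0.2], "fingers": 0},
    {"dp": [0.013, -0.157, 0.06], "delta_rot": [0, 0, 0.2], "fingers": 0},
  ],
)

```text
clock: 14.65
position: [0.4944, -0.1005, 0.2152]
ee_rot: [0.002, -0.018, 1.0, 0.0]
contact_force: [1.1, -0.3, -2.0]
width: 0.015
gripper_force: 59.1
```

Request:
servo_tool(
  moves=[
    {"dp": [0.01, -0.157, 0.06], "delta_rot": [0, 0, 0.2], "fingers": 0},
    {"dp": [0.007, -0.14, 0.06], "delta_rot": [0, 0, 0.2], "fingers": 0},
    {"dp": [0.003, -0.12, 0.06], "delta_rot": [0, 0, 0.2], "fingers": 0},
    {"dp": [0, 0, 0], "delta_rot": [0, 0, 0], "fingers": 0},
  ],
)

```text
clock: 15.05
position: [0.4916, -0.1851, 0.1777]
ee_rot: [0.001, 0.013, 1.0, 0.001]
contact_force: [-0.2, 0.6, -1.5]
width: 0.015
gripper_force: 59.1
```

```bash
python3 - <<'E'
from plan import *
gotip(hob(0,-.145,.03),1)
E
```

```text
t 15.1 q [-0.49  0.31  1.8   0.    1.03 -2.04] p [ 0.4916 -0.1851  0.1777] grasp [ 0.4917 -0.185   0.1238] F [-0.2  0.6 -1.5] w 0.0150
dr/row [ 0.013 -0.033 -0.021] total [ 0.001 -0.003 -0.002] T [ 0.4919 -0.1937  0.1371]
1 [-0.002, -0.043, 0.203]
tip hob [  -0.9 -136.4   70.3]
```

Request:
servo_tool(
  moves=[
    {"dp": [0, -0.043, 0.08], "delta_rot": [0, 0, 0], "fingers": 0},
    {"dp": [0, 0, 0.07], "delta_rot": [0, 0, 0], "fingers": 0},
    {"dp": [0, 0, 0.04], "delta_rot": [0, 0, 0], "fingers": 0},
    {"dp": [0, 0, 0], "delta_rot": [0, 0, 0], "fingers": 0},
  ],
)

```text
clock: 15.45
position: [0.4917, -0.1903, 0.1403]
ee_rot: [0.001, 0.011, 1.0, 0.001]
contact_force: [0.6, 0.7, -0.7]
width: 0.0148
gripper_force: 59.1
```

```bash
python3 - <<'E'
from plan import *
gotip(hob(0,-.145,.03),1)
for n in["top","scene"]:
    im,d=imaging.get_image(n); np.savez(f"{n}2.npz",im=im,d=d)
    s,p,R=state(); u,v=proj(n,[p+R.apply(TIP_T)])[0]; print(n,"tip pred",u,v)
    a,b=int(u)-33,int(v)-40; print("crop origin",a,b)
    k=cv2.resize(im[b:b+66,a:a+66],(396,396),interpolation=cv2.INTER_CUBIC)
    for X,c in [(hob(0,-.15,.002),(255,0,0)),(hob(0,0,.002),(255,0,0))]:
        w=(proj(n,[X])[0]-[a,b]+.5)*6; cv2.drawMarker(k,tuple(int(i) for i in w),c,0,8)
    w=(np.array([u,v])-[a,b]+.5)*6; cv2.drawMarker(k,tuple(int(i) for i in w),(0,0,255),0,8)
    globals()[n]=k
cv2.imwrite("pics/tip2.png",np.hstack([top,scene])[:,:,::-1])
E
```

```text
t 15.4 q [-0.5   0.35  1.85  0.    0.94 -2.05] p [ 0.4917 -0.1903  0.1403] grasp [ 0.4918 -0.1901  0.0864] F [ 0.6  0.7 -0.7] w 0.0148
dr/row [ 0.028 -0.031  0.017] total [ 0.003 -0.003  0.002] T [ 0.4919 -0.1937  0.1371]
1 [-0.002, -0.017, 0.016]
tip hob [  -0.7 -141.1   33. ]
top tip pred 370.36822872299666 254.30446214170686
crop origin 337 214
scene tip pred 255.71948209025146 266.7316275651515
crop origin 222 226
```

View pics/tip2.png

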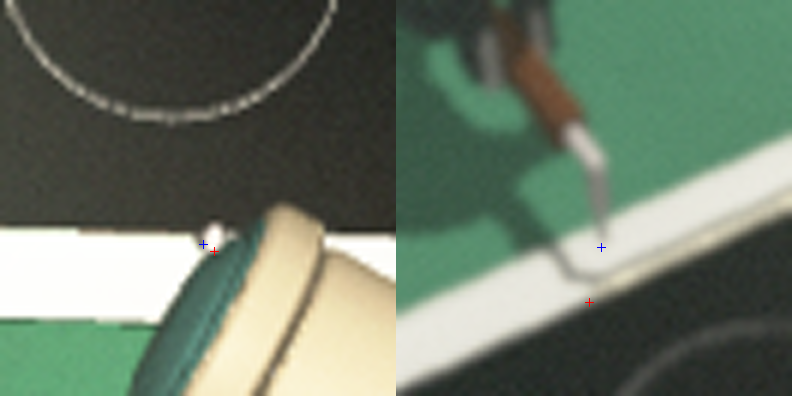

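The left panel shows the arm covering most of the tip, which pokes out at (215,232). The scene panel shows the tip end at (600,238), close to its predicted mark at (601,247). The seam is the beige strip from about (597,288) up to the right.

```bash
python3 - <<'E'
from plan import *
im=np.load("scene2.npz")["im"]
pts={k:hob(*k) for k in [(-.005,-.15,.01),(.005,-.15,.01),(-.005,.005,.01),(.005,-.005,.01),(.12,.005,.01),(.12,-.005,.01),(-.03,.03,.01),(-.03,-.26,.01)]}
for k,X in pts.items(): print(k,proj("scene",[X])[0].round(1))
x0,y0=235,228; S=6.5
k=cv2.resize(im[y0:y0+75,x0:x0+120],None,fx=S,fy=S,interpolation=cv2.INTER_CUBIC)
def L(a,b,c=(255,0,0)):
    w=[tuple(int(i) for i in (proj("scene",[hob(*q)])[0]-[x0,y0]+.5)*S) for q in(a,b)]; cv2.line(k,*w,c,1)
z=.01
L((-.005,-.15,z),(-.005,.005,z));L((.005,-.15,z),(.005,-.005,z));L((-.005,-.15,z),(.005,-.15,z))
L((-.005,.005,z),(.12,.005,z));L((.005,-.005,z),(.12,-.005,z));L((.12,.005,z),(.12,-.005,z));L((-.03,-.2,z),(-.03,.03,z),(0,0,255));L((-.03,.03,z),(.2,.03,z),(0,0,255))
cv2.imwrite("pics/wire.png",k[:,:,::-1]); print(k.shape)
E
```

```text
(-0.005, -0.15, 0.01) [252.6 272.8]
(0.005, -0.15, 0.01) [254.4 275.2]
(-0.005, 0.005, 0.01) [302.6 249.6]
(0.005, -0.005, 0.01) [301.5 253.3]
(0.12, 0.005, 0.01) [328.3 279.3]
(0.12, -0.005, 0.01) [325.2 280.9]
(-0.03, 0.03, 0.01) [305.4 240.6]
(-0.03, -0.26, 0.01) [210.3 284. ]
(488, 780, 3)
```

View pics/wire.png

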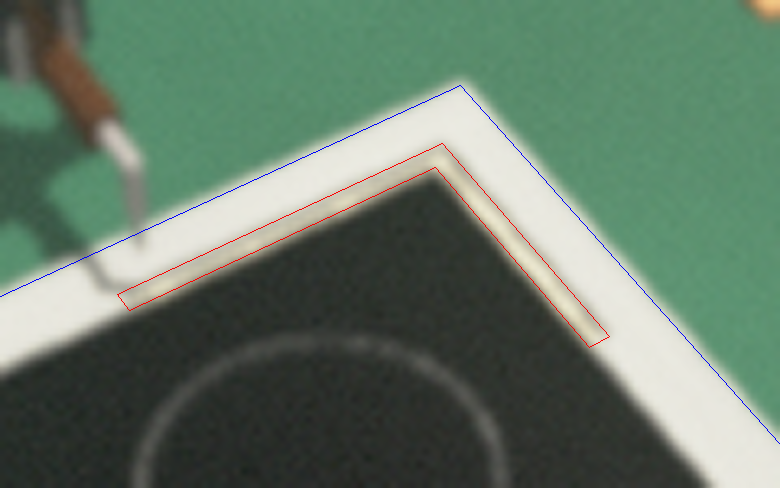

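The wireframe fits the seam to within about 1 px, with the real front-run groove perhaps 1–2 mm further towards the glass. The tip is at (140,248). I'll measure the edges in the now uncovered top image.

```bash
python3 - <<'E'
from plan import *
im=np.load("top2.npz")["im"].astype(np.float32)
g=im@[.3,.6,.1]; rg=im[...,1]-im[...,0]
def edge(vals,xs,lvl):
    i=np.where(np.diff(np.sign(vals-lvl)))[0]
    return [round(float(xs[k]+(lvl-vals[k])/(vals[k+1]-vals[k])*(xs[k+1]-xs[k])),2) for k in i]
def samp(X,ch): 
    m=proj("top",X).astype(np.float32); return cv2.remap(ch.astype(np.float32),m[:,0][None].copy(),m[:,1][None].copy(),cv2.INTER_LINEAR)[0]
xs=np.arange(-45,25,.5)
for y in (-.02,-.04,-.06,-.08):
    X=[hob(x/1000,y,.01) for x in xs]; G=samp(X,g); Q=samp(X,rg)
    print("y",y,"outer",edge(Q,xs,20),"glass",edge(G,xs,140), G[(xs>-8)&(xs<8)][::3].astype(int))
for x in (.03,.06,.09,.11):
    X=[hob(x,y/1000,.01) for y in xs]; X=[hob(x,-y/1000,.01) for y in xs]; G=samp(X,g); Q=samp(X,rg)
    print("x",x,"outer(-y)",edge(Q,xs,20),"glass(-y)",edge(G,xs,140),G[(xs>-8)&(xs<8)][::3].astype(int))
s,p,R=state()
for z in (0,.045,.05,.054): print(z,proj("top",[p+R.apply(TIP_T)+[0,0,z]])[0].round(1))
E
```

```text
y -0.02 outer [-29.78] glass [-44.26, -36.13, -31.77, 6.41] [254 254 254 254 254 254 254 248 221 155 107]
y -0.04 outer [-30.1] glass [-44.79, -34.95, -30.75, 6.38] [254 254 254 254 254 254 254 248 236 160 101]
y -0.06 outer [-29.5] glass [-38.91, -32.97, -30.4, 6.65] [254 254 254 254 254 254 254 251 233 176  93]
y -0.08 outer [-29.12] glass [6.97] [253 253 254 254 254 254 254 254 236 197 106]
x 0.03 outer(-y) [-30.32] glass(-y) [5.84] [252 248 251 254 254 254 254 250 214 130  91]
x 0.06 outer(-y) [-30.01] glass(-y) [5.37] [253 253 254 254 254 254 254 254 186 121  83]
x 0.09 outer(-y) [-29.81] glass(-y) [5.42] [253 244 239 250 254 254 254 229 172 118  76]
x 0.11 outer(-y) [-30.26] glass(-y) [5.68] [252 248 249 254 254 254 254 236 202 122  82]
0 [370.5 254.1]
0.045 [373.  252.6]
0.05 [373.3 252.4]
0.054 [373.5 252.2]
```

```bash
sed -i 's/HOB=np.array(\[.579,/HOB=np.array([.580,/' plan.py; python3 - <<'E'
from plan import *
gotip(hob(0,-.143,.014),1)
E
```

```text
t 15.6 q [-0.5   0.35  1.84  0.    0.94 -2.05] p [ 0.4926 -0.1908  0.1415] grasp [ 0.4928 -0.1908  0.0876] F [-0.6 -0.6 -1.6] w 0.0150
dr/row [ 0.013 -0.005  0.018] total [ 0.001 -0.     0.002] T [ 0.493  -0.1917  0.1211]
1 [-0.002, -0.005, 0.102]
tip hob [  -0.5 -141.8   34.3]
```

Request:
servo_tool(
  moves=[
    {"dp": [-0.002, -0.005, 0.05], "delta_rot": [0, 0, 0], "fingers": 0},
    {"dp": [0, 0, 0.03], "delta_rot": [0, 0, 0], "fingers": 0},
    {"dp": [0, 0, 0.02], "delta_rot": [0, 0, 0], "fingers": 0},
    {"dp": [0, 0, 0], "delta_rot": [0, 0, 0], "fingers": 0},
  ],
)

```text
clock: 15.95
position: [0.4923, -0.192, 0.1203]
ee_rot: [0.001, 0.012, 1.0, 0.001]
contact_force: [0.6, 0.7, -0.6]
width: 0.0151
gripper_force: 59.1
```

Request:
servo_tool(
  moves=[
    {"dp": [0, 0, 0.008], "delta_rot": [0, 0, 0], "fingers": 0},
    {"dp": [0, 0, 0], "delta_rot": [0, 0, 0], "fingers": 0},
  ],
)

```text
clock: 16.15
position: [0.4928, -0.1923, 0.1194]
ee_rot: [0.002, 0.012, 1.0, 0.001]
contact_force: [0.4, -0.1, -1.2]
width: 0.015
gripper_force: 59.1
```

Request:
servo_tool(
  moves=[
    {"dp": [0, 0, 0.006], "delta_rot": [0, 0, 0], "fingers": 0},
    {"dp": [0, 0, 0], "delta_rot": [0, 0, 0], "fingers": 0},
  ],
)

```text
clock: 16.35
position: [0.4928, -0.1923, 0.1183]
ee_rot: [0.002, 0.012, 1.0, 0.001]
contact_force: [0.1, -0.0, -1.7]
width: 0.0149
gripper_force: 59.1
```

Request:
servo_tool(
  moves=[
    {"dp": [0, 0, 0.006], "delta_rot": [0, 0, 0], "fingers": 0},
    {"dp": [0, 0, 0], "delta_rot": [0, 0, 0], "fingers": 0},
  ],
)

```text
clock: 16.55
position: [0.4927, -0.1922, 0.117]
ee_rot: [0.002, 0.012, 1.0, 0.001]
contact_force: [-0.8, 0.7, -0.9]
width: 0.0148
gripper_force: 59.1
```

```bash
python3 - <<'E'
from plan import *
gotip(hob(0,-.143,.004),1)
E
```

```text
t 16.6 q [-0.51  0.38  1.87  0.    0.89 -2.06] p [ 0.4927 -0.1922  0.117 ] grasp [ 0.493  -0.1922  0.0631] F [-0.8  0.7 -0.9] w 0.0148
dr/row [ 0.014 -0.01   0.011] total [ 0.001 -0.001  0.001] T [ 0.493  -0.1917  0.1111]
1 [-0.001, 0.002, 0.029]
tip hob [  -0.3 -143.2    9.8]
```

Tip estimate is at z≈10 with no contact so far. I'll probe further down in 1 mm steps.

Request:
servo_tool(
  moves=[
    {"dp": [0, 0, 0.005], "delta_rot": [0, 0, 0], "fingers": 0},
    {"dp": [0, 0, 0], "delta_rot": [0, 0, 0], "fingers": 0},
  ],
)

```text
clock: 16.75
position: [0.4927, -0.1922, 0.1159]
ee_rot: [0.002, 0.012, 1.0, 0.001]
contact_force: [-0.7, 0.3, -0.7]
width: 0.0151
gripper_force: 59.1
```

Request:
servo_tool(
  moves=[
    {"dp": [0, 0, 0.005], "delta_rot": [0, 0, 0], "fingers": 0},
    {"dp": [0, 0, 0], "delta_rot": [0, 0, 0], "fingers": 0},
  ],
)

```text
clock: 16.95
position: [0.4927, -0.1922, 0.1149]
ee_rot: [0.002, 0.012, 1.0, 0.001]
contact_force: [-0.1, -0.2, -1.1]
width: 0.0149
gripper_force: 59.1
```

Request:
servo_tool(
  moves=[
    {"dp": [0, 0, 0.005], "delta_rot": [0, 0, 0], "fingers": 0},
    {"dp": [0, 0, 0], "delta_rot": [0, 0, 0], "fingers": 0},
  ],
)

```text
clock: 17.15
position: [0.4927, -0.1922, 0.1139]
ee_rot: [0.002, 0.012, 1.0, 0.001]
contact_force: [-0.3, 0.3, -1.5]
width: 0.0152
gripper_force: 59.1
```

Request:
servo_tool(
  moves=[
    {"dp": [0, 0, 0.005], "delta_rot": [0, 0, 0], "fingers": 0},
    {"dp": [0, 0, 0], "delta_rot": [0, 0, 0], "fingers": 0},
  ],
)

```text
clock: 17.35
position: [0.4928, -0.1922, 0.1129]
ee_rot: [0.002, 0.012, 1.0, 0.001]
contact_force: [-0.4, 0.5, -0.6]
width: 0.0151
gripper_force: 59.1
```

Request:
servo_tool(
  moves=[
    {"dp": [0, 0, 0.005], "delta_rot": [0, 0, 0], "fingers": 0},
    {"dp": [0, 0, 0], "delta_rot": [0, 0, 0], "fingers": 0},
  ],
)

```text
clock: 17.55
position: [0.4928, -0.1922, 0.1119]
ee_rot: [0.002, 0.012, 1.0, 0.001]
contact_force: [0.3, 0.1, -0.9]
width: 0.015
gripper_force: 59.1
```

Request:
servo_tool(
  moves=[
    {"dp": [0, 0, 0.004], "delta_rot": [0, 0, 0], "fingers": 0},
    {"dp": [0, 0, 0], "delta_rot": [0, 0, 0], "fingers": 0},
  ],
)

```text
clock: 17.75
position: [0.4928, -0.1922, 0.1111]
ee_rot: [0.002, 0.012, 1.0, 0.001]
contact_force: [0.2, -0.3, -0.8]
width: 0.015
gripper_force: 59.1
```

Request:
servo_tool(
  moves=[
    {"dp": [-0.008, 0, 0], "delta_rot": [0, 0, 0], "fingers": 0},
    {"dp": [0, 0, 0], "delta_rot": [0, 0, 0], "fingers": 0},
  ],
)

```text
clock: 17.95
position: [0.4947, -0.1924, 0.1113]
ee_rot: [0.002, 0.012, 1.0, 0.0]
contact_force: [0.3, -0.1, -0.9]
width: 0.015
gripper_force: 59.1
```

Request:
servo_tool(
  moves=[
    {"dp": [-0.005, 0, 0], "delta_rot": [0, 0, 0], "fingers": 0},
    {"dp": [0, 0, 0], "delta_rot": [0, 0, 0], "fingers": 0},
  ],
)

```text
clock: 18.15
position: [0.4956, -0.1923, 0.1113]
ee_rot: [0.002, 0.012, 1.0, 0.001]
contact_force: [0.1, -0.2, -0.4]
width: 0.0151
gripper_force: 59.1
```

Request:
servo_tool(
  moves=[
    {"dp": [-0.003, 0, 0], "delta_rot": [0, 0, 0], "fingers": 0},
    {"dp": [0, 0, 0], "delta_rot": [0, 0, 0], "fingers": 0},
  ],
)

```text
clock: 18.35
position: [0.4961, -0.1923, 0.1113]
ee_rot: [0.002, 0.012, 1.0, 0.001]
contact_force: [0.1, 0.0, -0.8]
width: 0.0147
gripper_force: 59.1
```

Request:
servo_tool(
  moves=[
    {"dp": [-0.004, 0, 0], "delta_rot": [0, 0, 0], "fingers": 0},
    {"dp": [0, 0, 0], "delta_rot": [0, 0, 0], "fingers": 0},
  ],
)

```text
clock: 18.55
position: [0.4965, -0.1922, 0.1112]
ee_rot: [0.002, 0.012, 1.0, 0.001]
contact_force: [-0.3, -1.2, 0.1]
width: 0.0151
gripper_force: 59.2
```

Request:
servo_tool(
  moves=[
    {"dp": [-0.004, 0, 0], "delta_rot": [0, 0, 0], "fingers": 0},
    {"dp": [0, 0, 0], "delta_rot": [0, 0, 0], "fingers": 0},
  ],
)

```text
clock: 18.75
position: [0.4968, -0.1922, 0.1112]
ee_rot: [0.001, 0.012, 1.0, 0.001]
contact_force: [-4.1, -0.5, 2.1]
width: 0.0151
gripper_force: 59.5
```

Request:
servo_tool(
  moves=[
    {"dp": [-0.004, 0, 0], "delta_rot": [0, 0, 0], "fingers": 0},
    {"dp": [0, 0, 0], "delta_rot": [0, 0, 0], "fingers": 0},
  ],
)

```text
clock: 18.95
position: [0.4971, -0.1919, 0.111]
ee_rot: [0.0, 0.012, 1.0, 0.001]
contact_force: [-4.8, -0.5, 0.3]
width: 0.0151
gripper_force: 59.3
```

Request:
servo_tool(
  moves=[
    {"dp": [0.015, 0, 0], "delta_rot": [0, 0, 0], "fingers": 0},
    {"dp": [0.012, 0, 0], "delta_rot": [0, 0, 0], "fingers": 0},
    {"dp": [0, 0, 0], "delta_rot": [0, 0, 0], "fingers": 0},
  ],
)

```text
clock: 19.25
position: [0.4935, -0.1924, 0.1114]
ee_rot: [0.003, 0.012, 1.0, 0.0]
contact_force: [-0.4, 1.0, -0.5]
width: 0.015
gripper_force: 59.0
```

Request:
servo_tool(
  moves=[
    {"dp": [0.004, 0, 0], "delta_rot": [0, 0, 0], "fingers": 0},
    {"dp": [0, 0, 0], "delta_rot": [0, 0, 0], "fingers": 0},
  ],
)

```text
clock: 19.45
position: [0.4925, -0.1923, 0.1114]
ee_rot: [0.002, 0.012, 1.0, 0.0]
contact_force: [0.0, -0.5, -0.7]
width: 0.0151
gripper_force: 59.0
```

Request:
servo_tool(
  moves=[
    {"dp": [0.004, 0, 0], "delta_rot": [0, 0, 0], "fingers": 0},
    {"dp": [0, 0, 0], "delta_rot": [0, 0, 0], "fingers": 0},
  ],
)

```text
clock: 19.65
position: [0.4914, -0.1922, 0.1112]
ee_rot: [0.002, 0.012, 1.0, 0.001]
contact_force: [0.2, 0.3, -0.5]
width: 0.0148
gripper_force: 59.0
```

Request:
servo_tool(
  moves=[
    {"dp": [0.004, 0, 0], "delta_rot": [0, 0, 0], "fingers": 0},
    {"dp": [0, 0, 0], "delta_rot": [0, 0, 0], "fingers": 0},
  ],
)

```text
clock: 19.85
position: [0.4905, -0.1922, 0.1112]
ee_rot: [0.002, 0.012, 1.0, 0.001]
contact_force: [-0.4, 0.3, -1.7]
width: 0.0148
gripper_force: 59.0
```

Request:
servo_tool(
  moves=[
    {"dp": [0.004, 0, 0], "delta_rot": [0, 0, 0], "fingers": 0},
    {"dp": [0, 0, 0], "delta_rot": [0, 0, 0], "fingers": 0},
  ],
)

```text
clock: 20.05
position: [0.49, -0.1922, 0.1113]
ee_rot: [0.002, 0.012, 1.0, 0.001]
contact_force: [0.3, -0.3, -2.5]
width: 0.0148
gripper_force: 59.0
```

Request:
servo_tool(
  moves=[
    {"dp": [0.004, 0, 0], "delta_rot": [0, 0, 0], "fingers": 0},
    {"dp": [0, 0, 0], "delta_rot": [0, 0, 0], "fingers": 0},
  ],
)

```text
clock: 20.25
position: [0.4897, -0.1923, 0.1113]
ee_rot: [0.003, 0.012, 1.0, 0.0]
contact_force: [2.5, -0.4, -3.5]
width: 0.015
gripper_force: 58.8
```

Request:
servo_tool(
  moves=[
    {"dp": [0.003, 0, 0], "delta_rot": [0, 0, 0], "fingers": 0},
    {"dp": [0, 0, 0], "delta_rot": [0, 0, 0], "fingers": 0},
  ],
)

```text
clock: 20.45
position: [0.4895, -0.1923, 0.1113]
ee_rot: [0.003, 0.012, 1.0, 0.0]
contact_force: [5.4, 1.2, -4.3]
width: 0.0149
gripper_force: 58.6
```

Request:
servo_tool(
  moves=[
    {"dp": [-0.018, 0, 0], "delta_rot": [0, 0, 0], "fingers": 0},
    {"dp": [0, 0, 0.004], "delta_rot": [0, 0, 0], "fingers": 0},
    {"dp": [0, 0, 0], "delta_rot": [0, 0, 0], "fingers": 0},
  ],
)

```text
clock: 20.75
position: [0.4913, -0.192, 0.1102]
ee_rot: [0.001, 0.012, 1.0, 0.001]
contact_force: [-0.2, -0.1, -1.1]
width: 0.0147
gripper_force: 59.1
```

Request:
servo_tool(
  moves=[
    {"dp": [0, 0, 0.004], "delta_rot": [0, 0, 0], "fingers": 0},
    {"dp": [0, 0, 0], "delta_rot": [0, 0, 0], "fingers": 0},
  ],
)

```text
clock: 20.95
position: [0.4916, -0.1921, 0.1095]
ee_rot: [0.002, 0.012, 1.0, 0.001]
contact_force: [-0.2, -0.0, -0.8]
width: 0.0147
gripper_force: 59.1
```

```bash
python3 - <<'E'
from plan import *
gotip(hob(0,-.143,.004),1)
E
```

```text
t 20.9 q [-0.51  0.39  1.88  0.    0.87 -2.06] p [ 0.4916 -0.1921  0.1095] grasp [ 0.4918 -0.1921  0.0556] F [-0.2 -0.  -0.8] w 0.0147
dr/row [ 0.016 -0.017  0.011] total [ 0.002 -0.002  0.001] T [ 0.493  -0.1917  0.1111]
1 [-0.007, 0.002, -0.008]
tip hob [  -1.5 -143.2    2.2]
```

Request:
servo_tool(
  moves=[
    {"dp": [-0.008, 0, 0.003], "delta_rot": [0, 0, 0], "fingers": 0},
    {"dp": [0, 0, 0], "delta_rot": [0, 0, 0], "fingers": 0},
  ],
)

```text
clock: 21.15
position: [0.4938, -0.1923, 0.109]
ee_rot: [0.002, 0.012, 1.0, 0.001]
contact_force: [-1.0, 0.2, -0.5]
width: 0.0149
gripper_force: 59.1
```

Request:
servo_tool(
  moves=[
    {"dp": [0, 0, 0.003], "delta_rot": [0, 0, 0], "fingers": 0},
    {"dp": [0, 0, 0], "delta_rot": [0, 0, 0], "fingers": 0},
  ],
)

```text
clock: 21.35
position: [0.4937, -0.1923, 0.1086]
ee_rot: [0.002, 0.012, 1.0, 0.0]
contact_force: [-0.1, -1.1, 1.4]
width: 0.0153
gripper_force: 59.3
```

Request:
servo_tool(
  moves=[
    {"dp": [0, 0, 0.003], "delta_rot": [0, 0, 0], "fingers": 0},
    {"dp": [0, 0, 0], "delta_rot": [0, 0, 0], "fingers": 0},
  ],
)

```text
clock: 21.55
position: [0.4936, -0.1923, 0.1081]
ee_rot: [0.002, 0.012, 1.0, 0.001]
contact_force: [-0.4, 0.4, 3.2]
width: 0.0147
gripper_force: 59.6
```

Request:
servo_tool(
  moves=[
    {"dp": [0, 0, -0.011], "delta_rot": [0, 0, 0], "fingers": 0},
    {"dp": [0, 0, 0], "delta_rot": [0, 0, 0], "fingers": 0},
    {"dp": [0, 0, 0], "delta_rot": [0, 0, 0], "fingers": 0},
  ],
)

```text
clock: 21.85
position: [0.4936, -0.1922, 0.1099]
ee_rot: [0.002, 0.012, 1.0, 0.001]
contact_force: [-0.1, -0.2, -0.8]
width: 0.0148
gripper_force: 59.2
```

Request:
servo_tool(
  moves=[
    {"dp": [0, 0.01, 0], "delta_rot": [0, 0, 0], "fingers": 0},
    {"dp": [0, 0.015, 0], "delta_rot": [0, 0, 0], "fingers": 0},
    {"dp": [0, 0.015, 0], "delta_rot": [0, 0, 0], "fingers": 0},
    {"dp": [0, 0.015, 0], "delta_rot": [0, 0, 0], "fingers": 0},
    {"dp": [0, 0.015, 0], "delta_rot": [0, 0, 0], "fingers": 0},
  ],
)

```text
clock: 22.35
position: [0.4939, -0.1779, 0.11]
ee_rot: [0.002, 0.012, 1.0, 0.001]
contact_force: [-0.5, -1.0, -0.2]
width: 0.0148
gripper_force: 59.2
```

```bash
sed -i 's/HOB=np.array(\[.580,/HOB=np.array([.5807,/' plan.py; python3 - <<'E'
from plan import *
gotip(hob(0,0,.0035),1)
E
```

```text
t 22.4 q [-0.48  0.39  1.89  0.    0.87 -2.03] p [ 0.4939 -0.1779  0.11  ] grasp [ 0.4941 -0.1778  0.0561] F [-0.5 -1.  -0.2] w 0.0148
dr/row [ 0.014 -0.01   0.013] total [ 0.001 -0.001  0.001] T [ 0.4974 -0.0488  0.1106]
1 [-0.002, 0.646, -0.002]
tip hob [  -0.2 -128.9    2.8]
```

Request:
servo_tool(
  moves=[
    {"dp": [0, 0.015, 0], "delta_rot": [0, 0, 0], "fingers": 0},
    {"dp": [0, 0.015, 0], "delta_rot": [0, 0, 0], "fingers": 0},
    {"dp": [0, 0.015, 0], "delta_rot": [0, 0, 0], "fingers": 0},
    {"dp": [0, 0.015, 0], "delta_rot": [0, 0, 0], "fingers": 0},
    {"dp": [0, 0.015, 0], "delta_rot": [0, 0, 0], "fingers": 0},
  ],
)

```text
clock: 22.85
position: [0.4943, -0.163, 0.1101]
ee_rot: [0.002, 0.012, 1.0, 0.001]
contact_force: [0.6, 0.5, -1.2]
width: 0.0148
gripper_force: 59.2
```

Request:
servo_tool(
  moves=[
    {"dp": [0, 0.015, 0], "delta_rot": [0, 0, 0], "fingers": 0},
    {"dp": [0, 0.015, 0], "delta_rot": [0, 0, 0], "fingers": 0},
    {"dp": [0, 0.015, 0], "delta_rot": [0, 0, 0], "fingers": 0},
    {"dp": [0, 0.015, 0], "delta_rot": [0, 0, 0], "fingers": 0},
    {"dp": [0, 0.015, 0], "delta_rot": [0, 0, 0], "fingers": 0},
  ],
)

```text
clock: 23.35
position: [0.4946, -0.148, 0.1101]
ee_rot: [0.002, 0.012, 1.0, 0.001]
contact_force: [-1.5, 0.4, -2.5]
width: 0.0147
gripper_force: 59.2
```

Request:
servo_tool(
  moves=[
    {"dp": [0, 0.015, 0], "delta_rot": [0, 0, 0], "fingers": 0},
    {"dp": [0, 0.015, 0], "delta_rot": [0, 0, 0], "fingers": 0},
    {"dp": [0, 0.015, 0], "delta_rot": [0, 0, 0], "fingers": 0},
    {"dp": [0, 0.015, 0], "delta_rot": [0, 0, 0], "fingers": 0},
    {"dp": [0, 0.015, 0], "delta_rot": [0, 0, 0], "fingers": 0},
  ],
)

```text
clock: 23.85
position: [0.495, -0.133, 0.1101]
ee_rot: [0.002, 0.012, 1.0, 0.001]
contact_force: [0.3, 0.4, -1.4]
width: 0.0149
gripper_force: 59.2
```

```bash
python3 - <<'E'
from plan import *
gotip(hob(0,0,.0035),1)
E
```

```text
t 23.9 q [-0.4   0.37  1.91  0.    0.85 -1.95] p [ 0.495  -0.133   0.1101] grasp [ 0.4952 -0.133   0.0562] F [ 0.3  0.4 -1.4] w 0.0149
dr/row [ 0.013 -0.009  0.012] total [ 0.001 -0.001  0.001] T [ 0.4974 -0.0488  0.1106]
1 [-0.002, 0.421, -0.002]
tip hob [ -0.3 -84.    3. ]
```

Request:
servo_tool(
  moves=[
    {"dp": [0, 0.015, 0], "delta_rot": [0, 0, 0], "fingers": 0},
    {"dp": [0, 0.015, 0], "delta_rot": [0, 0, 0], "fingers": 0},
    {"dp": [0, 0.015, 0], "delta_rot": [0, 0, 0], "fingers": 0},
    {"dp": [0, 0.015, 0], "delta_rot": [0, 0, 0], "fingers": 0},
    {"dp": [0, 0.015, 0], "delta_rot": [0, 0, 0], "fingers": 0},
  ],
)

```text
clock: 24.35
position: [0.4954, -0.118, 0.1101]
ee_rot: [0.002, 0.012, 1.0, 0.001]
contact_force: [0.2, -0.3, -1.2]
width: 0.0151
gripper_force: 59.2
```

Request:
servo_tool(
  moves=[
    {"dp": [0, 0.015, 0], "delta_rot": [0, 0, 0], "fingers": 0},
    {"dp": [0, 0.015, 0], "delta_rot": [0, 0, 0], "fingers": 0},
    {"dp": [0, 0.015, 0], "delta_rot": [0, 0, 0], "fingers": 0},
    {"dp": [0, 0.015, 0], "delta_rot": [0, 0, 0], "fingers": 0},
    {"dp": [0, 0.015, 0], "delta_rot": [0, 0, 0], "fingers": 0},
  ],
)

```text
clock: 24.85
position: [0.4957, -0.103, 0.1101]
ee_rot: [0.002, 0.012, 1.0, 0.001]
contact_force: [0.3, -0.9, -0.6]
width: 0.0151
gripper_force: 59.2
```

Request:
servo_tool(
  moves=[
    {"dp": [0, 0.015, 0], "delta_rot": [0, 0, 0], "fingers": 0},
    {"dp": [0, 0.015, 0], "delta_rot": [0, 0, 0], "fingers": 0},
    {"dp": [0, 0.015, 0], "delta_rot": [0, 0, 0], "fingers": 0},
    {"dp": [0, 0.015, 0], "delta_rot": [0, 0, 0], "fingers": 0},
    {"dp": [0, 0.015, 0], "delta_rot": [0, 0, 0], "fingers": 0},
  ],
)

```text
clock: 25.35
position: [0.4961, -0.088, 0.1102]
ee_rot: [0.002, 0.012, 1.0, 0.001]
contact_force: [-0.0, 0.6, -1.4]
width: 0.015
gripper_force: 59.2
```

Request:
servo_tool(
  moves=[
    {"dp": [0, 0.015, 0], "delta_rot": [0, 0, 0], "fingers": 0},
    {"dp": [0, 0.015, 0], "delta_rot": [0, 0, 0], "fingers": 0},
    {"dp": [0, 0.015, 0], "delta_rot": [0, 0, 0], "fingers": 0},
    {"dp": [0, 0.015, 0], "delta_rot": [0, 0, 0], "fingers": 0},
    {"dp": [0, 0.015, 0], "delta_rot": [0, 0, 0], "fingers": 0},
  ],
)

```text
clock: 25.85
position: [0.4964, -0.073, 0.1102]
ee_rot: [0.002, 0.012, 1.0, 0.001]
contact_force: [0.2, 0.2, -1.1]
width: 0.0151
gripper_force: 59.2
```

```bash
python3 - <<'E'
from plan import *
gotip(hob(0,0,.0035),1)
E
```

```text
t 25.9 q [-0.29  0.36  1.94  0.    0.84 -1.84] p [ 0.4964 -0.073   0.1102] grasp [ 0.4967 -0.073   0.0563] F [ 0.2  0.2 -1.1] w 0.0151
dr/row [ 0.013 -0.008  0.012] total [ 0.001 -0.001  0.001] T [ 0.4974 -0.0488  0.1106]
1 [-0.002, 0.121, -0.002]
tip hob [ -0.4 -24.    3. ]
```

Request:
servo_tool(
  moves=[
    {"dp": [0, 0.015, 0], "delta_rot": [0, 0, 0], "fingers": 0},
    {"dp": [0, 0.015, 0], "delta_rot": [0, 0, 0], "fingers": 0},
    {"dp": [0, 0.015, 0], "delta_rot": [0, 0, 0], "fingers": 0},
    {"dp": [0, 0.015, 0], "delta_rot": [0, 0, 0], "fingers": 0},
    {"dp": [0, 0.015, 0], "delta_rot": [0, 0, 0], "fingers": 0},
  ],
)

```text
clock: 26.35
position: [0.4968, -0.0581, 0.1102]
ee_rot: [0.002, 0.012, 1.0, 0.001]
contact_force: [0.3, -0.1, -1.8]
width: 0.015
gripper_force: 59.2
```

Request:
servo_tool(
  moves=[
    {"dp": [0, 0.015, 0], "delta_rot": [0, 0, 0], "fingers": 0},
    {"dp": [0, 0.012, 0], "delta_rot": [0, 0, 0], "fingers": 0},
    {"dp": [0, 0.01, 0], "delta_rot": [0, 0, 0], "fingers": 0},
    {"dp": [0, 0, 0], "delta_rot": [0, 0, 0], "fingers": 0},
  ],
)

```text
clock: 26.75
position: [0.4969, -0.0507, 0.1102]
ee_rot: [0.002, 0.012, 1.0, 0.001]
contact_force: [-0.6, 0.2, -2.0]
width: 0.0151
gripper_force: 59.2
```

Request:
servo_tool(
  moves=[
    {"dp": [0, 0.006, 0], "delta_rot": [0, 0, 0], "fingers": 0},
    {"dp": [0, 0, 0], "delta_rot": [0, 0, 0], "fingers": 0},
  ],
)

```text
clock: 26.95
position: [0.497, -0.0496, 0.1102]
ee_rot: [0.002, 0.012, 1.0, 0.001]
contact_force: [0.4, -0.7, -0.9]
width: 0.0145
gripper_force: 59.2
```

Request:
servo_tool(
  moves=[
    {"dp": [0, 0.005, 0], "delta_rot": [0, 0, 0], "fingers": 0},
    {"dp": [0, 0, 0], "delta_rot": [0, 0, 0], "fingers": 0},
  ],
)

```text
clock: 27.15
position: [0.497, -0.0487, 0.1102]
ee_rot: [0.002, 0.012, 1.0, 0.001]
contact_force: [0.4, -0.3, -2.0]
width: 0.015
gripper_force: 59.2
```

Request:
servo_tool(
  moves=[
    {"dp": [0, 0.005, 0], "delta_rot": [0, 0, 0], "fingers": 0},
    {"dp": [0, 0, 0], "delta_rot": [0, 0, 0], "fingers": 0},
  ],
)

```text
clock: 27.35
position: [0.497, -0.0476, 0.1102]
ee_rot: [0.002, 0.012, 1.0, 0.001]
contact_force: [0.8, 0.1, -0.5]
width: 0.0147
gripper_force: 59.2
```

```bash
python3 - <<'E'
from plan import *
gotip(hob(0,0,.0035),1)
E
```

```text
t 27.4 q [-0.24  0.36  1.94  0.    0.84 -1.79] p [ 0.497  -0.0476  0.1102] grasp [ 0.4972 -0.0476  0.0563] F [ 0.8  0.1 -0.5] w 0.0147
dr/row [ 0.014 -0.009  0.011] total [ 0.001 -0.001  0.001] T [ 0.4974 -0.0488  0.1106]
1 [-0.002, -0.006, -0.002]
tip hob [-0.5  1.4  3. ]
```

Request:
servo_tool(
  moves=[
    {"dp": [0, 0.005, 0], "delta_rot": [0, 0, 0], "fingers": 0},
    {"dp": [0, 0, 0], "delta_rot": [0, 0, 0], "fingers": 0},
  ],
)

```text
clock: 27.55
position: [0.4971, -0.0468, 0.1102]
ee_rot: [0.002, 0.012, 1.0, 0.0]
contact_force: [0.5, -1.1, -1.2]
width: 0.0152
gripper_force: 59.1
```

Request:
servo_tool(
  moves=[
    {"dp": [0, 0.004, 0], "delta_rot": [0, 0, 0], "fingers": 0},
    {"dp": [0, 0, 0], "delta_rot": [0, 0, 0], "fingers": 0},
  ],
)

```text
clock: 27.75
position: [0.4971, -0.0463, 0.1103]
ee_rot: [0.002, 0.012, 1.0, 0.0]
contact_force: [-0.8, -3.5, -0.6]
width: 0.0154
gripper_force: 59.1
```

Request:
servo_tool(
  moves=[
    {"dp": [0, 0.004, 0], "delta_rot": [0, 0, 0], "fingers": 0},
    {"dp": [0, 0, 0], "delta_rot": [0, 0, 0], "fingers": 0},
  ],
)

```text
clock: 27.95
position: [0.4971, -0.0458, 0.1103]
ee_rot: [0.002, 0.012, 1.0, -0.0]
contact_force: [-0.7, -5.2, -1.8]
width: 0.015
gripper_force: 59.3
```

Request:
servo_tool(
  moves=[
    {"dp": [0, -0.012, 0], "delta_rot": [0, 0, 0], "fingers": 0},
    {"dp": [0, -0.01, 0], "delta_rot": [0, 0, 0], "fingers": 0},
    {"dp": [0, 0, 0], "delta_rot": [0, 0, 0], "fingers": 0},
  ],
)

```text
clock: 28.25
position: [0.4969, -0.0493, 0.1102]
ee_rot: [0.002, 0.012, 1.0, 0.001]
contact_force: [-0.2, -0.3, -0.6]
width: 0.015
gripper_force: 59.2
```

```bash
sed -i 's/HOB=np.array(\[.5807,-.0523/HOB=np.array([.5807,-.0532/' plan.py; python3 - <<'E'
from plan import *
gotip(hob(0.115,0,.0035),1)
E
```

```text
t 28.2 q [-0.24  0.36  1.94  0.    0.84 -1.79] p [ 0.4969 -0.0493  0.1102] grasp [ 0.4972 -0.0492  0.0563] F [-0.2 -0.3 -0.6] w 0.0150
dr/row [ 0.021 -0.01   0.008] total [ 0.002 -0.001  0.001] T [ 0.6124 -0.0527  0.1106]
1 [-0.577, -0.003, 0.0]
tip hob [-0.6  0.7  3. ]
```

Request:
servo_tool(
  moves=[
    {"dp": [-0.01, -0.003, 0], "delta_rot": [0, 0, 0], "fingers": 0},
    {"dp": [-0.015, 0, 0], "delta_rot": [0, 0, 0], "fingers": 0},
    {"dp": [-0.015, 0, 0], "delta_rot": [0, 0, 0], "fingers": 0},
    {"dp": [-0.015, 0, 0], "delta_rot": [0, 0, 0], "fingers": 0},
    {"dp": [-0.015, 0, 0], "delta_rot": [0, 0, 0], "fingers": 0},
  ],
)

```text
clock: 28.75
position: [0.5113, -0.0503, 0.1102]
ee_rot: [0.002, 0.012, 1.0, 0.001]
contact_force: [-0.5, -0.1, -1.7]
width: 0.0146
gripper_force: 59.2
```

Request:
servo_tool(
  moves=[
    {"dp": [-0.015, 0, 0], "delta_rot": [0, 0, 0], "fingers": 0},
    {"dp": [-0.015, 0, 0], "delta_rot": [0, 0, 0], "fingers": 0},
    {"dp": [-0.015, 0, 0], "delta_rot": [0, 0, 0], "fingers": 0},
    {"dp": [-0.015, 0, 0], "delta_rot": [0, 0, 0], "fingers": 0},
    {"dp": [-0.015, 0, 0], "delta_rot": [0, 0, 0], "fingers": 0},
  ],
)

```text
clock: 29.25
position: [0.5262, -0.0508, 0.1103]
ee_rot: [0.002, 0.012, 1.0, 0.001]
contact_force: [-0.2, 0.2, -0.6]
width: 0.0148
gripper_force: 59.2
```

Request:
servo_tool(
  moves=[
    {"dp": [-0.015, 0, 0], "delta_rot": [0, 0, 0], "fingers": 0},
    {"dp": [-0.015, 0, 0], "delta_rot": [0, 0, 0], "fingers": 0},
    {"dp": [-0.015, 0, 0], "delta_rot": [0, 0, 0], "fingers": 0},
    {"dp": [-0.015, 0, 0], "delta_rot": [0, 0, 0], "fingers": 0},
    {"dp": [-0.015, 0, 0], "delta_rot": [0, 0, 0], "fingers": 0},
  ],
)

```text
clock: 29.75
position: [0.5412, -0.0511, 0.1104]
ee_rot: [0.002, 0.012, 1.0, 0.001]
contact_force: [0.4, 0.2, -1.2]
width: 0.0149
gripper_force: 59.2
```

Request:
servo_tool(
  moves=[
    {"dp": [-0.015, 0, 0], "delta_rot": [0, 0, 0], "fingers": 0},
    {"dp": [-0.015, 0, 0], "delta_rot": [0, 0, 0], "fingers": 0},
    {"dp": [-0.015, 0, 0], "delta_rot": [0, 0, 0], "fingers": 0},
    {"dp": [-0.015, 0, 0], "delta_rot": [0, 0, 0], "fingers": 0},
    {"dp": [-0.015, 0, 0], "delta_rot": [0, 0, 0], "fingers": 0},
  ],
)

```text
clock: 30.25
position: [0.5562, -0.0515, 0.1105]
ee_rot: [0.002, 0.012, 1.0, 0.001]
contact_force: [-0.5, 0.4, -0.4]
width: 0.0149
gripper_force: 59.2
```

```bash
python3 - <<'E'
from plan import *
gotip(hob(0.113,0,.0035),1)
E
```

```text
t 30.2 q [-0.22  0.43  1.81  0.    0.9  -1.77] p [ 0.5562 -0.0515  0.1105] grasp [ 0.5564 -0.0514  0.0566] F [-0.5  0.4 -0.4] w 0.0149
dr/row [ 0.013 -0.008  0.011] total [ 0.001 -0.001  0.001] T [ 0.6104 -0.0526  0.1106]
1 [-0.271, 0.001, 0.0]
tip hob [58.8 -0.   3.3]
```

Centred with no wall force; continuing the remaining 54 mm.

Request:
servo_tool(
  moves=[
    {"dp": [-0.015, 0, 0], "delta_rot": [0, 0, 0], "fingers": 0},
    {"dp": [-0.015, 0, 0], "delta_rot": [0, 0, 0], "fingers": 0},
    {"dp": [-0.015, 0, 0], "delta_rot": [0, 0, 0], "fingers": 0},
    {"dp": [-0.015, 0, 0], "delta_rot": [0, 0, 0], "fingers": 0},
    {"dp": [-0.015, 0, 0], "delta_rot": [0, 0, 0], "fingers": 0},
  ],
)

```text
clock: 30.75
position: [0.5712, -0.0518, 0.1105]
ee_rot: [0.002, 0.012, 1.0, 0.001]
contact_force: [0.6, -0.4, -0.3]
width: 0.0149
gripper_force: 59.2
```

Request:
servo_tool(
  moves=[
    {"dp": [-0.015, 0, 0], "delta_rot": [0, 0, 0], "fingers": 0},
    {"dp": [-0.015, 0, 0], "delta_rot": [0, 0, 0], "fingers": 0},
    {"dp": [-0.015, 0, 0], "delta_rot": [0, 0, 0], "fingers": 0},
    {"dp": [-0.015, 0, 0], "delta_rot": [0, 0, 0], "fingers": 0},
    {"dp": [-0.015, 0, 0], "delta_rot": [0, 0, 0], "fingers": 0},
  ],
)

```text
clock: 31.25
position: [0.5862, -0.0522, 0.1106]
ee_rot: [0.002, 0.012, 1.0, 0.001]
contact_force: [0.3, -0.8, -0.7]
width: 0.0145
gripper_force: 59.2
```

Request:
servo_tool(
  moves=[
    {"dp": [-0.015, 0, 0], "delta_rot": [0, 0, 0], "fingers": 0},
    {"dp": [-0.015, 0, 0], "delta_rot": [0, 0, 0], "fingers": 0},
    {"dp": [-0.015, 0, 0], "delta_rot": [0, 0, 0], "fingers": 0},
    {"dp": [-0.015, 0, 0], "delta_rot": [0, 0, 0], "fingers": 0},
    {"dp": [-0.015, 0, 0], "delta_rot": [0, 0, 0], "fingers": 0},
  ],
)

```text
clock: 31.75
position: [0.6012, -0.0525, 0.1106]
ee_rot: [0.002, 0.012, 1.0, 0.001]
contact_force: [-0.5, 0.4, -1.4]
width: 0.0149
gripper_force: 59.2
```

Request:
servo_tool(
  moves=[
    {"dp": [-0.015, 0, 0], "delta_rot": [0, 0, 0], "fingers": 0},
    {"dp": [-0.015, 0, 0], "delta_rot": [0, 0, 0], "fingers": 0},
    {"dp": [-0.013, 0, 0], "delta_rot": [0, 0, 0], "fingers": 0},
    {"dp": [0, 0, 0], "delta_rot": [0, 0, 0], "fingers": 0},
    {"dp": [0, 0, 0], "delta_rot": [0, 0, 0], "fingers": 0},
  ],
)

```text
clock: 32.25
position: [0.6095, -0.0527, 0.1106]
ee_rot: [0.002, 0.012, 1.0, 0.001]
contact_force: [-0.3, 0.7, -1.3]
width: 0.0147
gripper_force: 59.2
```

```bash
python3 - <<'E'
from plan import *
gotip(hob(0.113,0,.0035),1)
E
```

```text
t 32.2 q [-0.2   0.49  1.69  0.    0.96 -1.75] p [ 0.6095 -0.0527  0.1106] grasp [ 0.6097 -0.0527  0.0567] F [-0.3  0.7 -1.3] w 0.0147
dr/row [ 0.014 -0.011  0.011] total [ 0.001 -0.001  0.001] T [ 0.6104 -0.0526  0.1106]
1 [-0.004, 0.001, 0.0]
tip hob [1.12e+02 1.00e-01 3.40e+00]
```

Request:
servo_tool(
  moves=[
    {"dp": [-0.01, 0, 0], "delta_rot": [0, 0, 0], "fingers": 0},
    {"dp": [0, 0, 0], "delta_rot": [0, 0, 0], "fingers": 0},
    {"dp": [0, 0, 0], "delta_rot": [0, 0, 0], "fingers": 0},
  ],
)

```text
clock: 32.55
position: [0.6115, -0.0528, 0.1107]
ee_rot: [0.002, 0.012, 1.0, 0.001]
contact_force: [-0.4, -0.4, -1.0]
width: 0.0153
gripper_force: 59.2
```

Request:
servo_tool(
  moves=[
    {"dp": [0, 0, -0.02], "delta_rot": [0, 0, 0], "fingers": 0},
    {"dp": [0, 0, -0.03], "delta_rot": [0, 0, 0], "fingers": 0},
    {"dp": [0, 0, -0.06], "delta_rot": [0, 0, 0], "fingers": 0},
    {"dp": [0, 0, -0.15], "delta_rot": [0, 0, 0], "fingers": 0},
    {"dp": [0, 0, -0.2], "delta_rot": [0, 0, 0], "fingers": 0},
  ],
)

```text
clock: 33.05
position: [0.6101, -0.0527, 0.2028]
ee_rot: [0.0, 0.012, 1.0, 0.001]
contact_force: [-0.2, 0.1, -1.4]
width: 0.0149
gripper_force: 59.2
```

Request:
servo_tool(
  moves=[
    {"dp": [0, 0, -0.2], "delta_rot": [0, 0, 0], "fingers": 0},
    {"dp": [0, 0, -0.08], "delta_rot": [0, 0, 0], "fingers": 0},
    {"dp": [0, 0, 0], "delta_rot": [0, 0, 0], "fingers": 0},
  ],
)

```text
clock: 33.35
position: [0.6124, -0.0532, 0.2634]
ee_rot: [0.006, 0.012, 1.0, -0.0]
contact_force: [0.6, -0.6, -1.3]
width: 0.0151
gripper_force: 59.2
```

```bash
python3 - <<'E'
from plan import *
go(PG+[0,0,.14]+PZ*RG.as_matrix()[:,2],RG,15)
E
```

```text
t 33.4 q [-0.2   0.35  1.49  0.    1.28 -1.75] p [ 0.6124 -0.0532  0.2634] grasp [ 0.6131 -0.0533  0.2095] F [ 0.6 -0.6 -1.3] w 0.0151
dr/row [-0.002  0.005 -0.24 ] total [-0.003  0.007 -0.36 ] T [0.5076 0.3726 0.2621]
1 [0.038, 0.141, -0.0]
2 [0.035, 0.142, -0.0]
3 [0.031, 0.143, -0.0]
4 [0.028, 0.143, 0.0]
5 [0.025, 0.144, 0.0]
6 [0.021, 0.145, 0.0]
7 [0.018, 0.145, 0.0]
8 [0.014, 0.145, 0.0]
9 [0.011, 0.146, 0.0]
10 [0.007, 0.146, 0.0]
11 [0.004, 0.146, 0.0]
12 [0.0, 0.146, 0.0]
13 [-0.003, 0.146, 0.0]
14 [-0.007, 0.146, 0.0]
15 [-0.01, 0.146, 0.0]
```

Request:
servo_tool(
  moves=[
    {"dp": [0.038, 0.141, 0], "delta_rot": [0, 0, -0.24], "fingers": 0},
    {"dp": [0.035, 0.142, 0], "delta_rot": [0, 0, -0.24], "fingers": 0},
    {"dp": [0.031, 0.143, 0], "delta_rot": [0, 0, -0.24], "fingers": 0},
    {"dp": [0.028, 0.143, 0], "delta_rot": [0, 0, -0.24], "fingers": 0},
    {"dp": [0.025, 0.144, 0], "delta_rot": [0, 0, -0.24], "fingers": 0},
  ],
)

```text
clock: 33.85
position: [0.5748, 0.0899, 0.2574]
ee_rot: [0.001, -0.049, 0.999, 0.0]
contact_force: [-0.4, -0.6, -1.2]
width: 0.0148
gripper_force: 59.1
```

Request:
servo_tool(
  moves=[
    {"dp": [0.021, 0.145, 0], "delta_rot": [0, 0, -0.24], "fingers": 0},
    {"dp": [0.018, 0.145, 0], "delta_rot": [0, 0, -0.24], "fingers": 0},
    {"dp": [0.014, 0.145, 0], "delta_rot": [0, 0, -0.24], "fingers": 0},
    {"dp": [0.011, 0.146, 0], "delta_rot": [0, 0, -0.24], "fingers": 0},
    {"dp": [0.007, 0.146, 0], "delta_rot": [0, 0, -0.24], "fingers": 0},
  ],
)

```text
clock: 34.35
position: [0.5397, 0.2317, 0.2574]
ee_rot: [0.001, -0.109, 0.994, 0.0]
contact_force: [0.1, 0.1, -1.0]
width: 0.0147
gripper_force: 59.1
```

Request:
servo_tool(
  moves=[
    {"dp": [0.004, 0.146, 0], "delta_rot": [0, 0, -0.24], "fingers": 0},
    {"dp": [0, 0.146, 0], "delta_rot": [0, 0, -0.24], "fingers": 0},
    {"dp": [-0.003, 0.146, 0], "delta_rot": [0, 0, -0.24], "fingers": 0},
    {"dp": [-0.007, 0.14, 0], "delta_rot": [0, 0, -0.24], "fingers": 0},
    {"dp": [-0.01, 0.1, 0], "delta_rot": [0, 0, -0.24], "fingers": 0},
  ],
)

```text
clock: 34.85
position: [0.5076, 0.3641, 0.2573]
ee_rot: [0.001, -0.169, 0.986, 0.0]
contact_force: [-0.3, -0.6, -1.8]
width: 0.0148
gripper_force: 59.2
```

Request:
servo_tool(
  moves=[
    {"dp": [0, 0, 0], "delta_rot": [0, 0, 0], "fingers": 0},
    {"dp": [0, 0, 0], "delta_rot": [0, 0, 0], "fingers": 0},
  ],
)

```text
clock: 35.05
position: [0.5084, 0.3625, 0.2575]
ee_rot: [0.001, -0.168, 0.986, -0.001]
contact_force: [-0.1, 0.4, -0.7]
width: 0.0151
gripper_force: 59.2
```

```bash
python3 - <<'E'
from plan import *
go(PG+[0,0,.14]+PZ*RG.as_matrix()[:,2],RG,1)
E
```

```text
t 35.0 q [ 0.51  0.38  1.47 -0.    1.29 -1.4 ] p [0.5084 0.3625 0.2575] grasp [0.5085 0.3624 0.2036] F [-0.1  0.4 -0.7] w 0.0151
dr/row [-0.015 -0.031  0.008] total [-0.001 -0.003  0.001] T [0.5076 0.3726 0.2621]
1 [-0.013, 0.049, -0.023]
```

Request:
servo_tool(
  moves=[
    {"dp": [-0.013, 0.049, 0], "delta_rot": [0, -0.03, 0], "fingers": 0},
    {"dp": [0, 0, 0.15], "delta_rot": [0, 0, 0], "fingers": 0},
    {"dp": [0, 0, 0.17], "delta_rot": [0, 0, 0], "fingers": 0},
    {"dp": [0, 0, 0.1], "delta_rot": [0, 0, 0], "fingers": 0},
    {"dp": [0, 0, 0.02], "delta_rot": [0, 0, 0], "fingers": 0},
  ],
)

```text
clock: 35.55
position: [0.5076, 0.3717, 0.1677]
ee_rot: [0.001, -0.167, 0.986, -0.001]
contact_force: [-0.5, -0.2, -1.3]
width: 0.015
gripper_force: 59.2
```

Request:
servo_tool(
  moves=[
    {"dp": [0, 0, 0], "delta_rot": [0, 0, 0], "fingers": 0},
    {"dp": [0, 0, 0], "delta_rot": [0, 0, 0], "fingers": 0},
  ],
)

```text
clock: 35.75
position: [0.5098, 0.3733, 0.1721]
ee_rot: [0.005, -0.167, 0.986, 0.001]
contact_force: [-1.0, 0.2, -1.1]
width: 0.0153
gripper_force: 59.2
```

```bash
python3 - <<'E'
from plan import *
go(PG+PZ*RG.as_matrix()[:,2],RG,1)
E
```

```text
t 35.8 q [ 0.52  0.45  1.58 -0.    1.1  -1.38] p [0.5098 0.3733 0.1721] grasp [0.5103 0.3735 0.1182] F [-1.   0.2 -1.1] w 0.0153
dr/row [ 0.003  0.049 -0.006] total [ 0.     0.005 -0.001] T [0.5076 0.3726 0.1221]
1 [0.014, 0.0, 0.25]
```

Request:
servo_tool(
  moves=[
    {"dp": [0.007, 0, 0.05], "delta_rot": [0, 0.03, 0], "fingers": 0},
    {"dp": [0, 0, 0.06], "delta_rot": [0, 0, 0], "fingers": 0},
    {"dp": [0, 0, 0.06], "delta_rot": [0, 0, 0], "fingers": 0},
    {"dp": [0, 0, 0.03], "delta_rot": [0, 0, 0], "fingers": 0},
    {"dp": [0, 0, 0], "delta_rot": [0, 0, 0], "fingers": 0},
  ],
)

```text
clock: 36.25
position: [0.5069, 0.3722, 0.129]
ee_rot: [0.001, -0.168, 0.986, -0.0]
contact_force: [-0.5, -0.4, -1.6]
width: 0.0145
gripper_force: 59.2
```

Request:
servo_tool(
  moves=[
    {"dp": [0, 0, 0], "delta_rot": [0, 0, 0], "fingers": 0},
    {"dp": [0, 0, 0], "delta_rot": [0, 0, 0], "fingers": 0},
  ],
)

```text
clock: 36.45
position: [0.508, 0.3729, 0.1311]
ee_rot: [0.003, -0.168, 0.986, 0.0]
contact_force: [0.1, 0.0, -0.9]
width: 0.015
gripper_force: 59.2
```

```bash
python3 - <<'E'
from plan import *
go(PG+PZ*RG.as_matrix()[:,2],RG,1)
E
```

```text
t 36.5 q [ 0.52  0.49  1.63 -0.    1.02 -1.38] p [0.508  0.3729 0.1311] grasp [0.5083 0.3729 0.0772] F [ 0.1  0.  -0.9] w 0.0150
dr/row [-0.     0.002  0.001] total [-0.  0.  0.] T [0.5076 0.3726 0.1221]
1 [0.003, -0.001, 0.045]
```

Request:
servo_tool(
  moves=[
    {"dp": [0.002, 0, 0.015], "delta_rot": [0, 0, 0], "fingers": 0},
    {"dp": [0, 0, 0.015], "delta_rot": [0, 0, 0], "fingers": 0},
    {"dp": [0, 0, 0.008], "delta_rot": [0, 0, 0], "fingers": 0},
    {"dp": [0, 0, 0], "delta_rot": [0, 0, 0], "fingers": 0},
  ],
)

```text
clock: 36.85
position: [0.5072, 0.3724, 0.1228]
ee_rot: [0.002, -0.168, 0.986, 0.0]
contact_force: [0.5, -0.6, -2.3]
width: 0.015
gripper_force: 59.2
```

Request:
servo_tool(
  moves=[
    {"dp": [0, 0, 0.005], "delta_rot": [0, 0, 0], "fingers": 0},
    {"dp": [0, 0, 0], "delta_rot": [0, 0, 0], "fingers": 0},
  ],
)

```text
clock: 37.05
position: [0.5074, 0.3726, 0.1222]
ee_rot: [0.002, -0.168, 0.986, 0.0]
contact_force: [-0.8, -1.4, -0.9]
width: 0.0149
gripper_force: 59.4
```

Request:
servo_tool(
  moves=[
    {"dp": [0, 0, 0.003], "delta_rot": [0, 0, 0], "fingers": 0},
    {"dp": [0, 0, 0], "delta_rot": [0, 0, 0], "fingers": 0},
  ],
)

```text
clock: 37.25
position: [0.5074, 0.3726, 0.1221]
ee_rot: [0.002, -0.168, 0.986, 0.0]
contact_force: [-1.7, -0.5, 3.9]
width: 0.0151
gripper_force: 59.9
```

Seated on the notch floors. Releasing and retreating.

Request:
servo_tool(
  moves=[
    {"dp": [0, 0, -0.002], "delta_rot": [0, 0, 0], "fingers": 0.3},
    {"dp": [0, 0, 0], "delta_rot": [0, 0, 0], "fingers": 0.6},
    {"dp": [0, 0, 0], "delta_rot": [0, 0, 0], "fingers": 1},
    {"dp": [0, 0, 0], "delta_rot": [0, 0, 0], "fingers": 1},
    {"dp": [0, 0, 0], "delta_rot": [0, 0, 0], "fingers": 1},
  ],
)

```text
clock: 37.75
position: [0.5074, 0.3725, 0.1218]
ee_rot: [0.002, -0.168, 0.986, 0.0]
contact_force: [0.1, -0.3, -0.3]
width: 0.0818
gripper_force: 0.0
```

Request:
servo_tool(
  moves=[
    {"dp": [0, 0, 0], "delta_rot": [0, 0, 0], "fingers": 1},
    {"dp": [0, 0, -0.05], "delta_rot": [0, 0, 0], "fingers": 1},
    {"dp": [0, 0, -0.15], "delta_rot": [0, 0, 0], "fingers": 1},
    {"dp": [0, 0, -0.2], "delta_rot": [0, 0, 0], "fingers": 1},
    {"dp": [0, 0, -0.2], "delta_rot": [0, 0, 0], "fingers": 1},
  ],
)

```text
clock: 38.25
position: [0.5066, 0.3723, 0.2436]
ee_rot: [0.002, -0.168, 0.986, 0.0]
contact_force: [0.2, -0.5, -0.2]
width: 0.0855
gripper_force: 0.0
```

Request:
servo_tool(
  moves=[
    {"dp": [0.2, 0, -0.1], "delta_rot": [0, 0, 0], "fingers": 1},
    {"dp": [0.2, 0, 0], "delta_rot": [0, 0, 0], "fingers": 1},
    {"dp": [0.2, 0, 0], "delta_rot": [0, 0, 0], "fingers": 1},
    {"dp": [0, 0, 0], "delta_rot": [0, 0, 0], "fingers": 1},
    {"dp": [0, 0, 0], "delta_rot": [0, 0, 0], "fingers": 1},
  ],
)

```text
clock: 38.75
position: [0.393, 0.3327, 0.2626]
ee_rot: [0.003, -0.168, 0.986, 0.001]
contact_force: [0.2, -0.4, 0.2]
width: 0.0855
gripper_force: 0.0
```

```bash
python3 - <<'E'
from h import *
im,d=imaging.get_image("top"); np.savez("top0b.npz",im=im,d=d); s=imaging.get_image("scene")[0]
P=cloud("top",d); r,g,b=[im[...,k].astype(int) for k in range(3)]
reg=np.zeros((480,640),bool); reg[240:320,105:150]=1; m=reg&(r-g>25)&(r-b>25); v,u=np.nonzero(m)
q=plane("top",np.c_[u,v],.075)[:,:2]*1000; print(len(u),cv2.minAreaRect(q.astype(np.float32)),np.median(P[m][:,2]))
cv2.imwrite("pics/end.png",np.hstack([cv2.resize(im[160:320,90:250],(400,400)),cv2.resize(s[100:260,320:480],(400,400))])[:,:,::-1])
E
```

```text
344 ((506.8194885253906, 371.03271484375), (127.546875, 14.821555137634277), 19.225627899169922) 0.07436965736032962
```

View pics/end.png

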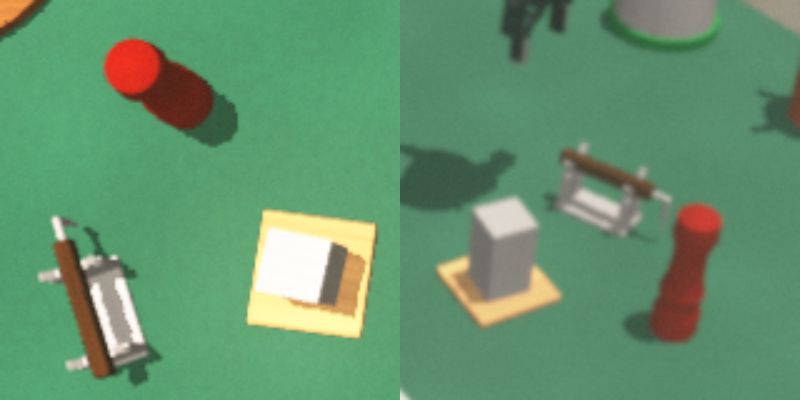

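The rake is back in its rest at (85,310), within 0.1 mm of where it started. The canister stands upside down on the stand at (295,268), and the mill hasn't moved.

```bash
python3 -c "
from rig import manip
print(manip.sign_off())"
```

```text
the job is handed in; nothing more can be done
None
```

The job is handed in at about 39 s, verdict not shown: the canister stands upside down over the peg, the whole seam was traced at about 3 cm/s (pausing only for light wall and floor touches), the rake is back in its rest, and the mill and mug were left alone.

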